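Weigh a tray of heels on the two-pan balance

TASK

Weigh the tray of wooden heels: stand the right weights upright in the empty pan of the balance, setting them down gently, until the beam is level, and leave any weight you do not need standing on the bench. When it balances, turn the swivelling status sign half a turn so that its face with the dark disc shows squarely to the far side of the bench, away from the robot. Leave the tray in its pan and the other things where they are, and let go of everything.

Things in the scene. Friction and masses are not known exactly. Their poses are not given: they have to be found in the camera images.
- balance: grey two-pan balance, fixed: base 130 x 340 x 25 mm; at its middle pillars 74 x 50 mm to 110 mm high and a white scale plate 84 mm wide to 225 mm. Origin: centre of the base's underside; y along the beam to the empty load pan, x level, away from the robot. Pan centres are 150 mm either side of the origin along y; pans stay level and move only straight up and down
- beam (a joint): beam tilt (rad): 0 level, positive = load pan low; stops at +-0.27. Sprung and damped, settles within 1 s: each 100 g the load pan lacks tilts it by -0.037 rad (2720 g per rad). Pan floors are 150 mm up when level; the load pan sinks 150 mm per rad. It starts tilted by the tray of unknown mass (415 to 635 g); a certain two of the three weights level it to about 1.1 degrees
- load_pan_floor (a point): centre of the floor of the empty steel load pan, on its upper surface; round, flat floor 146 mm across with a rim 10 mm high, 166 mm across outside; axes as the balance's; moves with the pan. Two weights stand in it side by side, for example 36 mm before and behind the centre
- goods_pan_floor (a point): centre of the floor of the other pan, of the same make, in which the tray of heels stands; axes as the balance's
- tray: cardboard tray 100 x 85 x 35 mm filled with beech heels that stick out to 75 mm above its underside (one rigid piece); stands in the goods pan and stays there; origin at the centre of its underside
- weight_small: aluminium weight of 150 g: upright cylinder 36 mm in diameter and 52 mm tall with a small knob (22 mm across) on top, 70 mm tall in all, standing on the bench; origin at the centre of its underside, z up along its axis. The weights stand in a row before the balance, in any order
- weight_mid: aluminium weight of 250 g: upright cylinder 44 mm in diameter and 58 mm tall with a small knob (22 mm across) on top, 76 mm tall in all, standing on the bench; origin at the centre of its underside, z up along its axis. The weights stand in a row before the balance, in any order
- weight_big: aluminium weight of 350 g: upright cylinder 50 mm in diameter and 64 mm tall with a small knob (22 mm across) on top, 82 mm tall in all, standing on the bench; origin at the centre of its underside, z up along its axis. The weights stand in a row before the balance, in any order
- sign_stand: foot of the status sign, a dark steel disc 90 mm across and 14 mm high fixed to the bench with a thin post; origin at the centre of its underside, on the upright axis about which the sign turns; its x axis points away from the robot
- sign (a joint): sign angle (rad), growing counter-clockwise from above: 0 = disc face looks along the stand's -x, to the robot; pi = along its +x, away. Stops at 0 and pi, so it turns one way only. Starts at 0 to 0.3. Light friction (about 1 N at 40 mm from the axis) keeps it where it is left. At 0 the panel runs along the stand's y
- sign_disc (a point): centre of the dark disc (56 mm across) on one face of the white sign panel, 105 mm above the bench, 5 mm off the turning axis; the point's -x points out of the disc face. Upright panel 120 mm wide, 8 mm thick, from 60 to 150 mm above the bench, axis up its middle; other face blank
- heel_a: beech heel, 82 mm tall, 68 mm across, standing near the robot, left of the middle; a bystander, to be left alone; origin at the middle of the underside
- heel_b: beech heel, 74 mm tall, standing behind the balance; a bystander, to be left alone; origin at the middle of the underside
- heel_c: beech heel, 78 mm tall, standing behind the sign; a bystander, to be left alone; origin at the middle of the underside
- glue: grey closed bottle, 130 mm tall, 60 mm across, at the left; a bystander, to be left alone; origin at the middle of the underside
- brush: hand brush, 170 mm long, lying near the robot at the right; a bystander, to be left alone; origin at the underside
- cup: white ceramic cup, 85 mm tall, 76 mm across, at the right; a bystander, to be left alone; origin at the middle of the underside
- block: rough beech block 110 x 70 x 45 mm, far right; a bystander, to be left alone; origin at the middle of the underside

How it is judged:
By the outcome, as a careful person would: the job done as asked, in the order asked, and still so for the second after the job is handed in, with the robot touching nothing.
It also fails if it takes over 72 s, if anything falls off the work surface, if the arm or the gripper's body presses on something with over 40 N, if the wrist force passes 120 N, or if a joint passes its speed limit or range.

ROBOT

A 6-joint arm with a two-finger parallel gripper is mounted at the origin on the work surface. World frame = base frame: x ahead of the robot, y to its left, z up, the work surface at z = 0. Lengths are in m, angles in degrees, forces in N, time in s.
With the tool pointing down it reaches from about 0.275 to 0.85 m from the base axis. Payload 19 kg.
Tool frame: the origin (TCP) lies at the very end of the fingers, on their centre line; the grasp point (between the pads) lies 19 mm behind it; y points along the fingers, x is the direction in which the jaws open and shut, and the axes are right-handed (so a half turn about y gives the same grasp; the last joint's range is limited). The gripper opens to 85 mm and grips with 20 to 120 N. Pads are 22 mm wide; open, the fingers measure 114 mm over their backs; the gripper's body (76 mm by 85 mm) begins 54 mm behind the grasp point. The pads swing forward as they close: fully open they stand 13 mm farther back than shut.
Start: joints at [-77.177, 8.623, 82.357, -0, 89.026, -7.678], TCP at [0.201, -0.539, 0.203] pointing down, gripper open.
Joint ranges: [-160.23, 160.23], [-39.13, 120.54], [6.94, 153.29], [-79.49, 259.48], [9.18, 160.14], [-161.06, 161.06]. Speed limits (degrees/s): [108.29, 108.29, 127.2, 172.46, 172.46, 172.46].

INTERFACE

Orientations are given as a 3x3 rotation matrix whose columns are the frame's x, y, z axes.
In Python, from station import ctrl, cams, workorder, spotter gives the robot as it stands.
- The arm moves only by the tool carry_out, never from a script. Its argument "steps" is a list of rows, each a list of 3 entries, a list of its own where there are three numbers: the turn, a rotation vector about the tool's x, y, z in rad, then the shift along the tool's x, y, z in mm, then the finger opening in mm, from 0 to 85.4. In form: [[[wx, wy, wz], [dx, dy, dz], hand], ...]. A call has 1 to 20 rows; each row is the pose to reach, as a shift and turn from the pose measured when the call began, along the tool's axes at that moment; what a row does not reach only later rows make up. A row lasts 1/8 s, in which the tool goes at most 62.5 mm and 10.7 degrees, less where a joint would pass 70% of its speed; a pose out of reach is approached as far as the arm can. A call with a gripper value outside its range is refused whole. The fingers move at their own pace and stop on an object; "grip_force" is the grip in N (left out, the last holds). Time passes only in rows, so rows that repeat a pose let the fingers close. It gives the time, the measured TCP pose, the force and the opening at its end, in the units of the state.
- ctrl.sense(): the state, without advancing time (a new reading comes with each control period).
- cams.capture(name): name is "scene" or "top"; returns (picture, depth): 420x560x3 uint8, blue, green, red; 420x560 float32, m along the optical axis (not along the pixel's ray), 0 where there is no reading.
- cams.get_calibration(name): a dict with "fx", "fy", "cx", "cy" (pixels), "k1" (the pictures are not rectified: a ray, as slopes to the right and down, at radius r is drawn at 1 + k1 r^2 times it, then the intrinsics apply), "R" (3x3) and "t" (3): a world point X has camera coordinates R X + t. Camera axes: x right, y down, z forward; pixel columns grow to the right and rows downward; lengths in m; the calibration is good to about 2 mm. A picture is of the moment at which its call begins. get_calibration takes no time and is no camera call.
- workorder.close_job(): hands the job in, once; it reports no verdict.
Trained networks look in the newest picture that a camera, given by its name, has taken for a name from the list of things; names that differ only in an ending like _2 or _b are one class to them, and where a whole thing is asked for, a point or a joint stands for the part that bears it (a point fixed in the world has none). Each returns a list of dicts, best first, with "score" (0 to 1); they miss things now and then, are a little off and sometimes report something else, mostly with a low value. They report only what shows in the picture. A call takes as long as a camera call.
- spotter.recognise(camera, query): "extent" ([left, top, right, bottom] as shares, 0 to 1, of the picture: columns of its width, rows of its height, round what is visible of it).
- spotter.silhouettes(camera, query): "region" (420x560 bool, what is visible of it) and "extent" ([left, top, right, bottom] as shares, 0 to 1, of the picture: columns of its width, rows of its height, round what is visible of it).
The state is a dict: "time_s": time; "joint_pos": joint angles; "dq": joint speeds; "joint_efforts": joint torques, N m; "position": TCP position; "orientation": TCP orientation; "force": force on the tool from outside, world axes, zero at the start; "torque": the same for the moment, N m; "finger_gap": finger opening in m.
Only numpy, scipy, OpenCV 4.12 (cv2) and the standard library are available. Lean on these libraries where they do the work, as an engineer would, in place of code of your own. Each camera call takes 0.05 s, during which the arm holds its last target.

## Working session

There is one attempt and no reset: what is moved stays moved. The work goes in short steps, Python scripts to look and compute and a tool call to move; the robot and the scene stay as the last step left them, time stands still between calls to the robot, and variables do not carry over. Pictures are saved under pics/ and viewed, and the job is handed in when it is done.

Besides the shell and the picture viewer there is one more tool, called after "Emit:" as name(argument=value, ...) on one line, values as JSON. carry_out: Moves the arm, as the interface text tells. Its arguments: {"type":"object","properties":{"steps":{"type":"array"},"grip_force":{"type":"number"}},"required":["steps"]}

```bash
mkdir -p pics; ls; python3 - <<'E'
from station import ctrl,cams,spotter
import cv2
print(ctrl.sense())
for n in("scene","top"):
    p,d=cams.capture(n); cv2.imwrite(f"pics/{n}0.png",p); print(n,cams.get_calibration(n))
E
```

```text
pics
{'time_s': 0.0, 'joint_pos': array([-7.71779890e+01,  8.64970260e+00,  8.23908942e+01, -1.29976470e-03,
        8.90268321e+01, -7.67613439e+00]), 'dq': array([-0.02678151,  0.01517265, -0.05232848, -0.06721991,  0.02838819,
       -0.0069596 ]), 'joint_efforts': array([-3.83800498e-04, -7.13057327e+01, -5.70865989e+01, -1.54623303e-04,
        8.81280110e-03,  1.11956976e-05]), 'position': array([ 0.20127907, -0.53833043,  0.20260624]), 'orientation': array([[ 3.50177269e-01, -2.83287652e-04,  9.36683404e-01],
       [-9.36682717e-01,  1.14247566e-03,  3.50177358e-01],
       [-1.16933891e-03, -9.99999307e-01,  1.34718359e-04]]), 'force': array([-0.50299556, -0.80900128,  0.06311939]), 'torque': array([ 0.00266166, -0.01753045,  0.00802204]), 'finger_gap': 0.0856331945449474}
scene {'fx': 404.60101232407595, 'fy': 404.60101232407595, 'cx': 278.5627383716304, 'cy': 206.20152771632357, 'k1': -0.06272271998120339, 'R': array([[-1.26627057e-01,  9.91949929e-01, -9.63087430e-04],
       [ 5.84229930e-01,  7.37949790e-02, -8.08226262e-01],
       [-8.01648912e-01, -1.02905978e-01, -5.88871278e-01]]), 't': array([ 0.09838275, -0.21344977,  1.66055497])}
top {'fx': 406.9356613358761, 'fy': 406.9356613358761, 'cx': 276.3060375493476, 'cy': 206.78811106381494, 'k1': 0.012164785789697988, 'R': array([[ 0.01547995, -0.99986857, -0.00481836],
       [-0.98362388, -0.01436267, -0.17966017],
       [ 0.17956735,  0.00752059, -0.98371693]]), 't': array([-0.01114963,  0.58238611,  1.09345986])}
```

View pics/scene0.png

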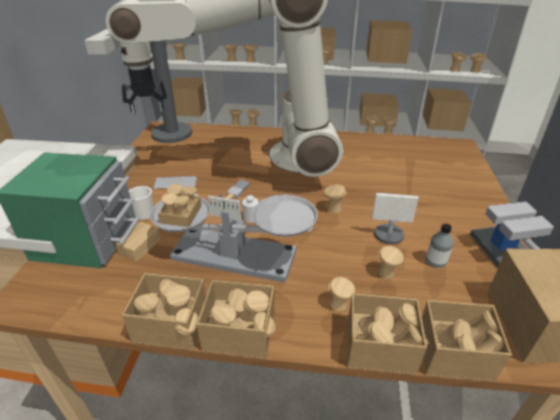

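View pics/top0.png

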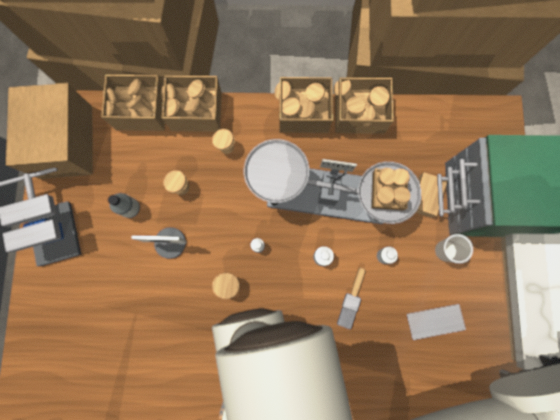

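The top view shows the weights at about (257,245), (324,257) and (389,256). The load pan is at (277,171), the tray at (390,189), the sign at (170,242), and the brush at (352,298). In the scene view the sign shows its blank face at (394,208).

```bash
cat > h.py <<'E'
from station import ctrl,cams,spotter
import cv2,numpy as np
def rays(n,uv):
    c=cams.get_calibration(n);K=np.array([[c['fx'],0,c['cx']],[0,c['fy'],c['cy']],[0,0,1.]])
    return cv2.undistortPoints(np.array(uv,float).reshape(-1,1,2),K,np.array([c['k1'],0,0,0]))[:,0],c
def world(n,uv,z):
    r,c=rays(n,uv); P=np.c_[r,np.ones(len(r))]*np.array(z).reshape(-1,1)
    return (P-c['t'])@c['R']
def onplane(n,uv,h):
    r,c=rays(n,uv); D=np.c_[r,np.ones(len(r))]@c['R']; C=-c['R'].T@c['t']
    return C+D*((h-C[2])/D[:,2])[:,None]
def cloud(n,d,m=None):
    v,u=np.nonzero((d>0)&(m if m is not None else True)); 
    return world(n,np.c_[u,v],d[v,u]),u,v
def proj(n,X):
    c=cams.get_calibration(n);K=np.array([[c['fx'],0,c['cx']],[0,c['fy'],c['cy']],[0,0,1.]])
    return cv2.projectPoints(np.array(X,float).reshape(-1,1,3),cv2.Rodrigues(c['R'])[0],c['t'],K,np.array([c['k1'],0,0,0]))[0][:,0]
E
python3 - <<'E'
from h import *
for n in("top","scene"):
    p,d=cams.capture(n)
    np.save(f"d_{n}.npy",d)
    for q in ["weight_small","weight_mid","weight_big","load_pan_floor","sign_disc","sign_stand","tray","balance"]:
        for s in spotter.silhouettes(n,q)[:3]:
            m=s['region'];
            if m.sum()<5: continue
            P,u,v=cloud(n,d,m); e=np.array(s['extent'])*[560,420,560,420]
            if len(P)==0: continue
            print(n,q,round(s['score'],2),e.round(),np.percentile(P,[5,50,95],axis=0).round(3).tolist())
            np.save(f"m_{n}_{q}.npy",m) if s['score']>.5 else 0
print(ctrl.sense()['time_s'])
E
```

```text
top weight_small 0.46 [249. 239. 262. 250.] [[0.461, 0.033, 0.033], [0.474, 0.046, 0.055], [0.488, 0.061, 0.072]]
top weight_small 0.28 [242. 139. 309. 202.] [[0.59, -0.067, 0.173], [0.655, -0.001, 0.176], [0.721, 0.065, 0.185]]
top weight_mid 0.82 [373. 245. 395. 264.] [[0.436, -0.329, 0.014], [0.453, -0.306, 0.059], [0.471, -0.292, 0.077]]
top weight_mid 0.63 [132. 234. 185. 245.] [[0.477, 0.245, 0.066], [0.479, 0.297, 0.145], [0.485, 0.353, 0.152]]
top weight_big 0.73 [312. 250. 334. 269.] [[0.427, -0.154, 0.012], [0.446, -0.132, 0.065], [0.468, -0.112, 0.084]]
top load_pan_floor 0.64 [241. 138. 311. 202.] [[0.588, -0.069, 0.172], [0.655, -0.002, 0.176], [0.722, 0.066, 0.185]]
top sign_disc 0.64 [135. 238. 187. 243.] [[0.477, 0.245, 0.062], [0.479, 0.301, 0.145], [0.486, 0.353, 0.152]]
top sign_stand 0.58 [131. 226. 188. 257.] [[0.448, 0.254, 0.011], [0.478, 0.299, 0.016], [0.517, 0.343, 0.151]]
top tray 0.87 [372. 169. 409. 212.] [[0.569, -0.327, 0.142], [0.608, -0.285, 0.193], [0.655, -0.254, 0.2]]
top balance 0.92 [244. 141. 421. 226.] [[0.558, -0.351, 0.022], [0.63, -0.114, 0.
[... 475 characters left out ...]
.718, 0.065, 0.184]]
scene sign_disc 0.74 [373. 196. 417. 223.] [[0.48, 0.252, 0.065], [0.484, 0.305, 0.108], [0.487, 0.358, 0.149]]
scene sign_stand 0.71 [370. 198. 419. 247.] [[0.464, 0.254, 0.01], [0.484, 0.303, 0.087], [0.514, 0.355, 0.147]]
scene sign_stand 0.54 [157. 185. 200. 232.] [[0.579, -0.332, 0.13], [0.643, -0.284, 0.16], [0.666, -0.254, 0.198]]
scene tray 0.64 [158. 184. 200. 229.] [[0.579, -0.329, 0.132], [0.642, -0.284, 0.161], [0.666, -0.254, 0.198]]
scene balance 0.91 [150. 196. 319. 281.] [[0.581, -0.301, 0.015], [0.658, -0.117, 0.078], [0.708, 0.039, 0.185]]
scene balance 0.36 [254. 192. 316. 235.] [[0.578, -0.07, 0.173], [0.647, -0.002, 0.175], [0.716, 0.064, 0.184]]
1.0
```

```bash
python3 - <<'E'
from h import *
ml=np.load("m_top_load_pan_floor.npy")
for n in("top","scene"):
    d=np.load(f"d_{n}.npy"); P,u,v=cloud(n,d)
    # bench z check near
    b=(np.abs(P[:,2])<.03)
    for nm,c in (("load",(.655,-.001)),("goods",(.63,-.298))):
        r=np.hypot(P[:,0]-c[0],P[:,1]-c[1]); s=P[(r<.1)&(P[:,2]>.09)&(P[:,2]<.21)]
        h,e=np.histogram(s[:,2],bins=np.arange(.09,.21,.003)); print(n,nm,[(round(x,3),int(k)) for x,k in zip(e,h)])
    q=(P[:,2]<.02)&(P[:,2]>-.02)
    for c in ((.42,-.05),(.55,.13),(.45,-.22),(.42,.2)):
        r=q&(np.hypot(P[:,0]-c[0],P[:,1]-c[1])<.03); print(c,np.median(P[r,2]).round(4),r.sum())
    # base plate top
    B=P[(P[:,2]>.015)&(P[:,2]<.035)&(P[:,0]>.5)&(P[:,0]<.75)&(P[:,1]<.06)&(P[:,1]>-.36)]
    print("base",np.median(B,axis=0).round(4),cv2.minAreaRect(B[:,:2].astype(np.float32)))
p=cv2.imread("pics/top0.png");cv2.imwrite("pics/tz.png",cv2.resize(p[120:280,230:440],None,fx=3.7,fy=3.7,interpolation=cv2.INTER_CUBIC))
p=cv2.imread("pics/scene0.png");cv2.imwrite("pics/sz.png",cv2.resize(p[165:285,140:330],None,fx=4.2,fy=4.2,interpolation=cv2.INTER_CUBIC))
E
```

```text
top load [(np.float64(0.09), 0), (np.float64(0.093), 0), (np.float64(0.096), 0), (np.float64(0.099), 0), (np.float64(0.102), 0), (np.float64(0.105), 1), (np.float64(0.108), 1), (np.float64(0.111), 1), (np.float64(0.114), 2), (np.float64(0.117), 1), (np.float64(0.12), 7), (np.float64(0.123), 16), (np.float64(0.126), 4), (np.float64(0.129), 0), (np.float64(0.132), 0), (np.float64(0.135), 0), (np.float64(0.138), 0), (np.float64(0.141), 0), (np.float64(0.144), 0), (np.float64(0.147), 0), (np.float64(0.15), 0), (np.float64(0.153), 0), (np.float64(0.156), 0), (np.float64(0.159), 0), (np.float64(0.162), 0), (np.float64(0.165), 0), (np.float64(0.168), 15), (np.float64(0.171), 472), (np.float64(0.174), 1535), (np.float64(0.177), 721), (np.float64(0.18), 177), (np.float64(0.183), 196), (np.float64(0.186), 93), (np.float64(0.189), 4), (np.float64(0.192), 0), (np.float64(0.195), 0), (np.float64(0.198), 0), (np.float64(0.201), 0), (np.float64(0.204), 0)]
top goods [(np.float64(0.09), 2), (np.float64(0.093), 3), (np.float64(0.096), 4), (np.float64(0.099), 14), (np.float64(0.102), 19), (np.float64(
[... 2492 characters left out ...]
loat64(0.144), 36), (np.float64(0.147), 55), (np.float64(0.15), 106), (np.float64(0.153), 93), (np.float64(0.156), 89), (np.float64(0.159), 95), (np.float64(0.162), 33), (np.float64(0.165), 17), (np.float64(0.168), 18), (np.float64(0.171), 18), (np.float64(0.174), 21), (np.float64(0.177), 24), (np.float64(0.18), 12), (np.float64(0.183), 11), (np.float64(0.186), 19), (np.float64(0.189), 65), (np.float64(0.192), 191), (np.float64(0.195), 172), (np.float64(0.198), 57), (np.float64(0.201), 0), (np.float64(0.204), 0)]
(0.42, -0.05) nan 0
(0.55, 0.13) -0.0009 217
(0.45, -0.22) -0.0003 23
(0.42, 0.2) -0.0005 169
base [ 0.6492 -0.1181  0.0243] ((0.6322014927864075, -0.14943981170654297), (0.3404698669910431, 0.13420961797237396), 82.48656463623047)
  return _methods._mean(a, axis=axis, dtype=dtype,
  ret = ret.dtype.type(ret / rcount)
```

View pics/tz.png

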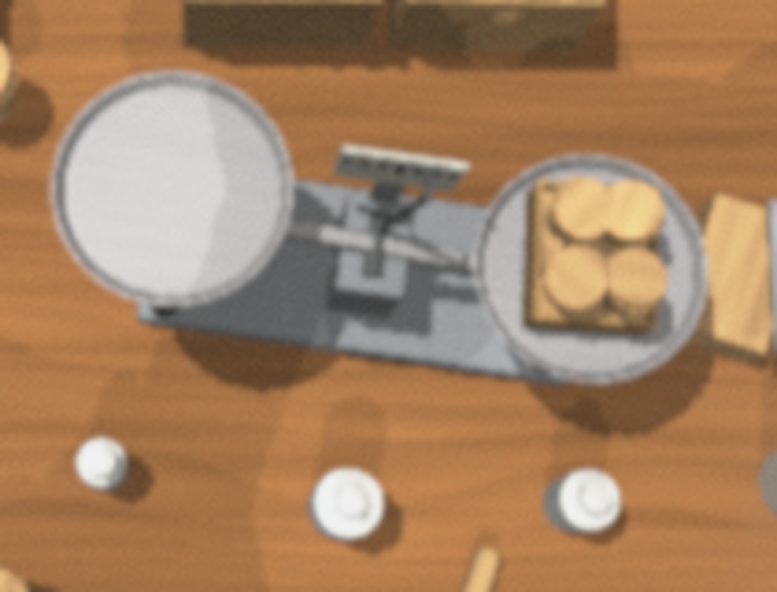

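View pics/sz.png

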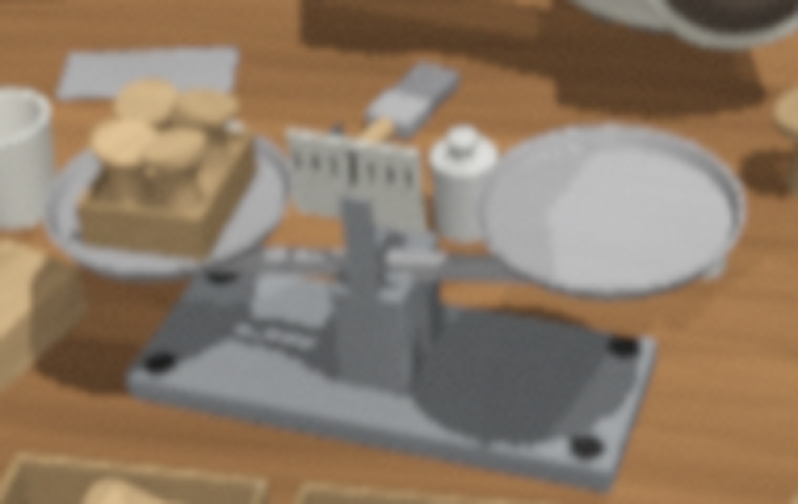

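```bash
python3 - <<'E'
from h import *
y=np.array([.141,.990]);y/=np.linalg.norm(y);o=np.array([.632,-.1496])
for n in("top","scene"):
  for k in range(3):
    p,d=cams.capture(n); P,u,v=cloud(n,d)
    res=[]
    for s in(1,-1):
        c=o+s*.15*y; r=np.hypot(P[:,0]-c[0],P[:,1]-c[1]); 
        # local axes
        lx=(P[:,:2]-c)@np.array([y[1],-y[0]]); ly=(P[:,:2]-c)@y
        z=P[:,2]; zz=(.175 if s>0 else .125)
        # left/right strips outside tray only, on both pans alike
        m=(r<.068)&(np.abs(z-zz)<.007)
        mm=m&((np.abs(lx)>.052)|(np.abs(ly)>.057))
        res+=[np.median(z[m]),m.sum(),np.median(z[mm]),mm.sum()]
        rim=(r>.074)&(r<.083)&(np.abs(z-zz-.0085)<.006); 
        res+=[np.percentile(z[rim],75)]
    print(n,np.round(res,4),"tilt",(res[2]-res[7])/.3, (res[4]-res[9])/.3)
m=np.load("m_top_load_pan_floor.npy")
ct=max(cv2.findContours(m.astype(np.uint8),0,1)[0],key=len)[:,0]
for h in(.185,):
    W=onplane("top",ct,h); print(cv2.fitEllipse(W[:,:2].astype(np.float32)))
# weights from circles: knob tops
d=np.load("d_top.npy");P,u,v=cloud("top",d)
for c,hb in(((.474,.046),.07),((.453,-.306),.076),((.446,-.132),.082)):
    r=np.hypot(P[:,0]-c[0],P[:,1]-c[1]); s=(r<.045)&(P[:,2]>hb-.012); 
    print(c,s.sum(),np.median(P[s],axis=0).round(4),P[s].max(0).round(3),P[s].min(0).round(3))
    s=(r<.045)&(np.abs(P[:,2]-(hb-.018))<.006);print(' body top',s.sum(),((P[s].max(0)+P[s].min(0))/2).round(4),np.ptp(P[s],axis=0).round(3))
d=np.load("d_scene.npy");P,u,v=cloud("scene",d)
s=(np.hypot(P[:,0]-.482,P[:,1]-.302)<.08)&(P[:,2]>.065)
print('sign face',np.median(P[s],axis=0), np.polyfit(P[s][:,1],P[s][:,0],1), np.percentile(P[s],[1,99],axis=0).round(3))
s=(np.hypot(P[:,0]-.482,P[:,1]-.302)<.08)&(P[:,2]>.008)&(P[:,2]<.02);print('foot',np.percentile(P[s],[1,50,99],axis=0).round(3))
m=np.load("m_top_sign_stand.npy")
d=np.load("d_top.npy");P,u,v=cloud("top",d)
s=(np.hypot(P[:,0]-.482,P[:,1]-.302)<.08)&(P[:,2]>.008)&(P[:,2]<.02);print('foot',np.percentile(P[s],[1,50,99],axis=0).round(3))
s=(np.hypot(P[:,0]-.482,P[:,1]-.302)<.08)&(P[:,2]>.135);print('edge',np.percentile(P[s],[1,50,99],axis=0).round(3),np.polyfit(P[s][:,1],P[s][:,0],1))
print(ctrl.sense()['time_s'])
E
```

```text
top [1.757e-01 2.161e+03 1.758e-01 4.520e+02 1.852e-01 1.261e-01 6.480e+02
 1.261e-01 3.010e+02 1.357e-01] tilt 0.16572242249666647 0.1649079512238133
top [1.757e-01 2.157e+03 1.757e-01 4.500e+02 1.854e-01 1.260e-01 6.390e+02
 1.257e-01 2.890e+02 1.355e-01] tilt 0.1665434632155932 0.16632943516461024
top [1.756e-01 2.150e+03 1.758e-01 4.440e+02 1.853e-01 1.260e-01 6.520e+02
 1.257e-01 2.960e+02 1.355e-01] tilt 0.16696402591415158 0.1660881946675699
scene [1.745e-01 1.348e+03 1.746e-01 2.750e+02 1.842e-01 1.252e-01 3.090e+02
 1.252e-01 1.560e+02 1.343e-01] tilt 0.16461425150694442 0.16641664268071993
scene [1.745e-01 1.339e+03 1.744e-01 2.700e+02 1.839e-01 1.252e-01 3.020e+02
 1.250e-01 1.460e+02 1.344e-01] tilt 0.16471868287673572 0.1649906394119145
scene [1.746e-01 1.333e+03 1.745e-01 2.640e+02 1.839e-01 1.249e-01 3.050e+02
 1.250e-01 1.510e+02 1.345e-01] tilt 0.16515530170431444 0.1649063124237546
((0.653175413608551, -0.001551245804876089), (0.1629728078842163, 0.16388274729251862), 28.76543426513672)
(0.474, 0.046) 50 [0.4753 0.0487 0.07  ] [0.486 0.06  0.074] [0.467 0.04  0.067]
 body top 80 [0.4769 0.0495 0.0521] [0.033 0.034 0.012]
(0.453, -0.306) 58 [ 0.4535 -0.3125  0.0754] [ 0.464 -0.3    0.079] [ 0.445 -0.33   0.064]
 body top 147 [ 0.4533 -0.3123  0.0586] [0.041 0.041 0.011]
(0.446, -0.132) 56 [ 0.4477 -0.1351  0.0823] [ 0.465 -0.124  0.085] [ 0.439 -0.144  0.07 ]
 body top 209 [ 0.4484 -0.1345  0.064 ] [0.049 0.05  0.011]
sign face [0.48382023 0.30440419 0.11131842] [0.0161598  0.47881473] [[0.479 0.246 0.066]
 [0.489 0.363 0.15 ]]
foot [[0.442 0.262 0.009]
 [0.489 0.301 0.013]
 [0.524 0.345 0.017]]
foot [[0.44  0.261 0.009]
 [0.473 0.301 0.014]
 [0.526 0.343 0.019]]
edge [[0.478 0.244 0.136]
 [0.482 0.299 0.149]
 [0.487 0.36  0.154]] [0.01426269 0.47731708]
1.3
```

```bash
cat >> h.py <<'E'
from scipy.spatial.transform import Rotation as Rn
def Rdown(yaw):
    a=np.radians(yaw); x=np.array([np.cos(a),np.sin(a),0]); y=np.array([0,0,-1.]); return np.c_[x,y,np.cross(x,y)]
def go(wps,step=55,ang=9):
    """wps: (x,y,z,yaw); prints rows as turn, shift for intermediate poses"""
    s=ctrl.sense();R0=s['orientation'];p0=s['position'];pp=p0;Rp=Rn.from_matrix(R0)
    for w in wps:
        R1=Rn.from_matrix(Rdown(w[3]));p1=np.array(w[:3])
        dl=(Rp.inv()*R1).as_rotvec();n=int(max(np.ceil(np.linalg.norm(p1-pp)*1e3/step),np.ceil(np.degrees(np.linalg.norm(dl))/ang),1))
        for k in range(1,n+1):
            R=Rp*Rn.from_rotvec(dl*k/n);p=pp+(p1-pp)*k/n
            print((Rn.from_matrix(R0).inv()*R).as_rotvec().round(3).tolist(),(R0.T@(p-p0)*1e3).round(0).tolist())
        print('--');pp=p1;Rp=R1
E
python3 - <<'E'
from h import *
go([(.4765,.049,.2,-98),(.4765,.049,.016,-98)],60)
E
```

```text
[0.0, 0.045, -0.0] [-41.0, 0.0, 42.0]
[0.0, 0.09, -0.0] [-83.0, 1.0, 84.0]
[0.0, 0.136, -0.0] [-124.0, 1.0, 126.0]
[0.0, 0.181, -0.0] [-165.0, 1.0, 169.0]
[0.0, 0.226, -0.0] [-206.0, 1.0, 211.0]
[0.0, 0.271, -0.0] [-248.0, 2.0, 253.0]
[0.0, 0.317, -0.0] [-289.0, 2.0, 295.0]
[0.0, 0.362, -0.0] [-330.0, 2.0, 337.0]
[0.0, 0.407, -0.0] [-371.0, 3.0, 379.0]
[0.0, 0.452, -0.0] [-413.0, 3.0, 421.0]
[0.0, 0.497, -0.0] [-454.0, 3.0, 463.0]
--
[0.0, 0.497, -0.0] [-454.0, 49.0, 463.0]
[0.0, 0.497, -0.0] [-454.0, 95.0, 463.0]
[0.0, 0.497, -0.0] [-454.0, 141.0, 463.0]
[0.0, 0.497, -0.0] [-454.0, 187.0, 463.0]
--
```

Emit:
carry_out(steps=[[[0,0.045,0],[-41,0,42],85],[[0,0.09,0],[-83,1,84],85],[[0,0.136,0],[-124,1,126],85],[[0,0.181,0],[-165,1,169],85],[[0,0.226,0],[-206,1,211],85],[[0,0.271,0],[-248,2,253],85],[[0,0.317,0],[-289,2,295],85],[[0,0.362,0],[-330,2,337],85],[[0,0.407,0],[-371,3,379],85],[[0,0.452,0],[-413,3,421],85],[[0,0.497,0],[-454,3,463],85],[[0,0.497,0],[-454,49,463],85],[[0,0.497,0],[-454,95,463],85],[[0,0.497,0],[-454,95,463],85]], grip_force=30)

```text
time_s: 3.05
position: [0.4743, 0.0491, 0.106]
orientation: [[-0.138, -0.005, 0.99], [-0.99, 0.0, -0.138], [0.0, -1.0, -0.005]]
force: [0.3, 0.2, 0.1]
finger_gap: 0.085
```

```bash
python3 - <<'E'
from h import *
for n in("top","scene"):
    p,d=cams.capture(n); cv2.imwrite(f"pics/{n}1.png",p)
go([(.4765,.049,.016,-98)],60)
E
```

```text
[-0.0, 0.0, -0.0] [-0.0, 47.0, -0.0]
[-0.001, 0.0, -0.0] [-0.0, 94.0, -0.0]
--
```

View pics/scene1.png

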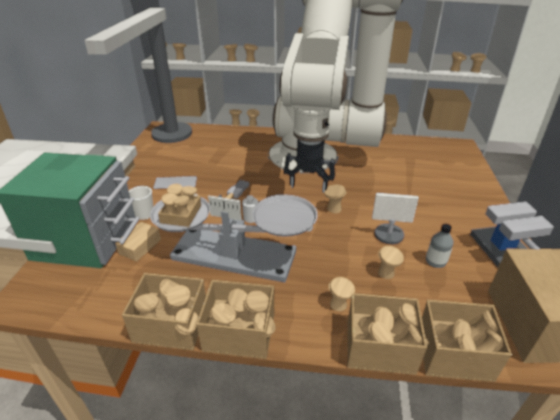

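The gripper is above weight_small, at about (310,180) in the scene view, and the pose reads correctly. Next I descend, grip and lift.

Emit:
carry_out(steps=[[[0,0,0],[0,45,0],85],[[0,0,0],[0,80,0],85],[[0,0,0],[0,90,0],85],[[0,0,0],[0,90,0],60],[[0,0,0],[0,90,0],40],[[0,0,0],[0,90,0],30],[[0,0,0],[0,90,0],30],[[0,0,0],[0,90,0],30],[[0,0,0],[0,80,0],30],[[0,0,0],[0,40,0],30],[[0,0,0],[0,-10,0],30],[[0,0,0],[0,-60,0],30],[[0,0,0],[0,-110,0],30],[[0,0,0],[0,-110,0],30]])

```text
time_s: 4.9
position: [0.4776, 0.0486, 0.2241]
orientation: [[-0.139, 0.007, 0.99], [-0.99, -0.0, -0.139], [-0.001, -1.0, 0.007]]
force: [-0.1, -0.1, -2.1]
finger_gap: 0.0324
```

```bash
python3 - <<'E'
from h import *
print(ctrl.sense()['finger_gap'],ctrl.sense()['force'])
for n in("top","scene"):
    p,d=cams.capture(n); cv2.imwrite(f"pics/{n}2.png",p)
p=cv2.imread("pics/scene2.png");cv2.imwrite("pics/s2z.png",cv2.resize(p[80:260,220:420],None,fx=3.3,fy=3.3))
o=np.array([.632,-.1496]);y=np.array([.141,.99]);x=np.array([.99,-.141])
far=o+.15*y+.036*x;near=o+.15*y-.036*x;print(far,near)
go([(*far,.215,-98),(*far,.195,-98),(*far,.182,-98)])
E
```

```text
0.03238428495617598 [-0.112504   -0.09106928 -2.09969088]
[ 0.68879  -0.006176] [0.61751  0.003976]
[-0.0, 0.0, -0.0] [6.0, 1.0, 55.0]
[-0.001, 0.0, -0.0] [12.0, 3.0, 109.0]
[-0.001, 0.0, -0.0] [19.0, 4.0, 164.0]
[-0.001, 0.0, -0.0] [25.0, 5.0, 218.0]
--
[-0.001, 0.0, -0.0] [25.0, 25.0, 218.0]
--
[-0.001, 0.0, -0.0] [25.0, 38.0, 218.0]
--
```

View pics/s2z.png

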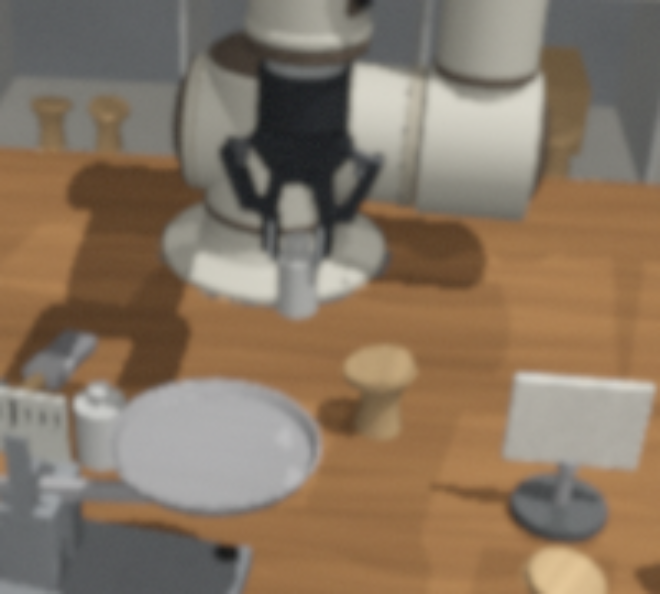

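The weight is held upright (scene crop at about (297,280)), and the force shows its load. Next I carry it over the pan's far half and lower it.

Emit:
carry_out(steps=[[[0,0,0],[6,0,55],30],[[0,0,0],[12,0,109],30],[[0,0,0],[19,0,164],30],[[0,0,0],[25,0,200],30],[[0,0,0],[25,0,218],30],[[0,0,0],[25,6,218],30],[[0,0,0],[25,12,218],30],[[0,0,0],[25,18,218],30],[[0,0,0],[25,24,218],30],[[0,0,0],[25,28,218],30],[[0,0,0],[25,28,218],30]])

```text
time_s: 6.38
position: [0.6886, -0.0063, 0.1921]
orientation: [[-0.139, 0.001, 0.99], [-0.99, 0.0, -0.139], [-0.0, -1.0, 0.001]]
force: [-0.4, 0.1, -0.5]
finger_gap: 0.0323
```

```bash
python3 - <<'E'
from h import *
for n in("top","scene"):
    p,d=cams.capture(n); cv2.imwrite(f"pics/{n}3.png",p)
p=cv2.imread("pics/scene3.png");cv2.imwrite("pics/s3z.png",cv2.resize(p[80:260,200:400],None,fx=3.3,fy=3.3))
P,u,v=cloud("scene",d);c=(.653,-.001)
r=np.hypot(P[:,0]-c[0],P[:,1]-c[1]);s=(r<.068)&(abs(P[:,2]-.172)<.012);print(np.median(P[s,2]),ctrl.sense()['force'])
E
```

```text
0.17034276940017556 [-0.08442297  0.42295229 -1.52308239]
```

View pics/s3z.png

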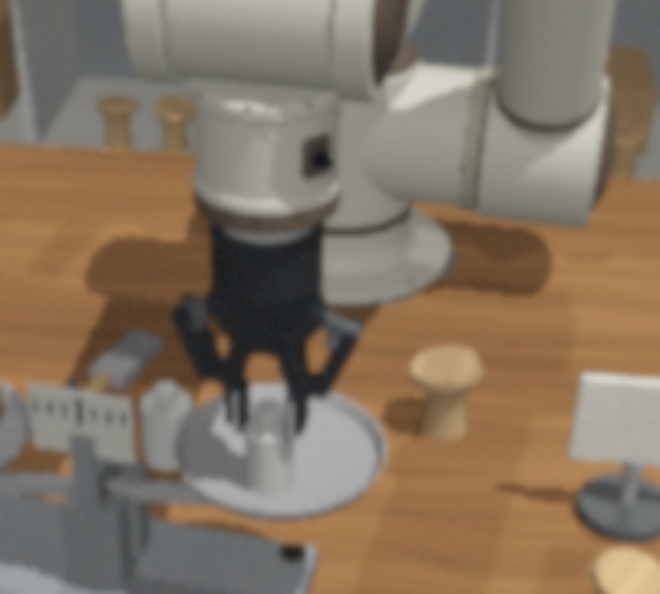

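The weight stands in the far half of the pan (crop at about (268,470)), and the pan has sunk by 4 mm. I lower it 4 mm more so the pan takes the whole load, then open slightly.

Emit:
carry_out(steps=[[[0,0,0],[0,2,0],30],[[0,0,0],[0,4,0],30],[[0,0,0],[0,4,0],30],[[0,0,0],[0,4,0],34],[[0,0,0],[0,4,0],40],[[0,0,0],[0,4,0],48],[[0,0,0],[0,4,0],60],[[0,0,0],[0,4,0],60],[[0,0,0],[0,-30,0],60],[[0,0,0],[0,-75,0],60],[[0,0,0],[0,-100,0],60]])

```text
time_s: 7.85
position: [0.6888, -0.0063, 0.2952]
orientation: [[-0.139, 0.004, 0.99], [-0.99, -0.0, -0.139], [-0.0, -1.0, 0.004]]
force: [0.4, 0.7, 0.2]
finger_gap: 0.0599
```

```bash
python3 - <<'E'
from h import *
for n in("top","scene"):
    p,d=cams.capture(n); cv2.imwrite(f"pics/{n}4.png",p)
    P,u,v=cloud(n,d);c=(.653,-.001)
    r=np.hypot(P[:,0]-c[0],P[:,1]-c[1]);s=(r<.068)&(abs(P[:,2]-.168)<.012);print(n,np.median(P[s,2]))
p=cv2.imread("pics/scene4.png");cv2.imwrite("pics/s4z.png",cv2.resize(p[80:260,200:400],None,fx=3.3,fy=3.3))
go([(.4533,-.3125,.26,-98),(.4533,-.3125,.1,-98),(.4533,-.3125,.02,-98)],60)
E
```

```text
top 0.16733305326072626
scene 0.16630033199792055
[-0.001, 0.0, -0.0] [48.0, 5.0, -27.0]
[-0.002, 0.0, -0.0] [96.0, 10.0, -55.0]
[-0.003, 0.0, -0.0] [144.0, 15.0, -82.0]
[-0.004, 0.0, -0.0] [192.0, 20.0, -109.0]
[-0.005, 0.0, -0.0] [240.0, 25.0, -137.0]
[-0.006, 0.0, -0.0] [288.0, 30.0, -164.0]
[-0.006, 0.0, -0.0] [336.0, 35.0, -191.0]
--
[-0.006, 0.0, -0.0] [336.0, 88.0, -192.0]
[-0.006, 0.0, -0.0] [336.0, 141.0, -192.0]
[-0.006, 0.0, -0.0] [336.0, 195.0, -192.0]
--
[-0.006, 0.0, -0.0] [336.0, 235.0, -193.0]
[-0.006, 0.0, -0.0] [336.0, 275.0, -193.0]
--
```

View pics/s4z.png

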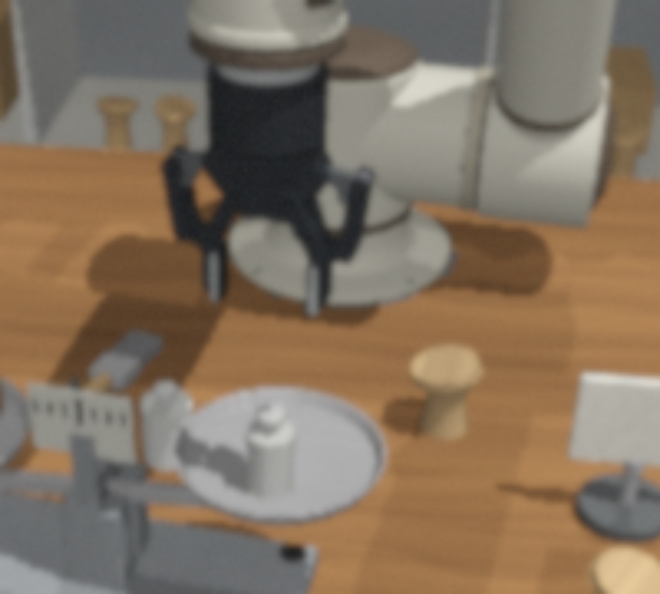

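weight_small stands free in the pan (crop at (270,455)), and the pan sank by the predicted 8.3 mm. Next is weight_mid.

Emit:
carry_out(steps=[[[0,0,0],[48,0,-27],75],[[0,0,0],[96,0,-55],85],[[0,0,0],[144,0,-82],85],[[0,0,0],[192,5,-109],85],[[0,0,0],[240,10,-137],85],[[0,0,0],[288,20,-164],85],[[0,0,0],[336,35,-192],85],[[0,0,0],[336,88,-192],85],[[0,0,0],[336,141,-192],85],[[0,0,0],[336,185,-193],85],[[0,0,0],[336,185,-193],85]])

```text
time_s: 9.32
position: [0.4511, -0.3111, 0.1065]
orientation: [[-0.139, 0.002, 0.99], [-0.99, 0.003, -0.139], [-0.004, -1.0, 0.002]]
force: [-0.2, 0.6, 0.9]
finger_gap: 0.0852
```

```bash
python3 - <<'E'
from h import *
go([(.4533,-.3125,.02,-98)],60)
E
```

```text
[-0.001, 0.0, -0.002] [1.0, 43.0, 1.0]
[-0.002, 0.0, -0.004] [1.0, 87.0, 2.0]
--
```

Emit:
carry_out(steps=[[[0,0,0],[1,45,2],85],[[0,0,-0.003],[1,78,2],85],[[0,0,-0.003],[1,87,2],85],[[0,0,-0.003],[1,87,2],65],[[0,0,-0.003],[1,87,2],48],[[0,0,-0.003],[1,87,2],38],[[0,0,-0.003],[1,87,2],38],[[0,0,-0.003],[1,87,2],38],[[0,0,-0.003],[1,77,2],38],[[0,0,-0.003],[1,40,2],38],[[0,0,-0.003],[1,-10,2],38],[[0,0,-0.003],[1,-60,2],38],[[0,0,-0.003],[1,-110,2],38],[[0,0,-0.003],[1,-160,2],38],[[0,0,-0.003],[1,-190,2],38],[[0,0,-0.003],[1,-190,2],38]], grip_force=40)

```text
time_s: 11.32
position: [0.4528, -0.3133, 0.2995]
orientation: [[-0.139, 0.005, 0.99], [-0.99, -0.003, -0.139], [0.002, -1.0, 0.005]]
force: [0.1, -1.0, -3.6]
finger_gap: 0.0411
```

```bash
python3 - <<'E'
from h import *
print(ctrl.sense()['finger_gap'],ctrl.sense()['force'])
p,d=cams.capture("scene"); cv2.imwrite(f"pics/s5.png",p)
go([(.6175,.004,.295,-98),(.6175,.004,.215,-98)],60)
E
```

```text
0.041146878403396585 [ 0.06392457 -1.01199841 -3.62493606]
[-0.0, 0.0, 0.0] [-56.0, 0.0, 20.0]
[-0.001, 0.0, 0.0] [-112.0, 1.0, 40.0]
[-0.001, 0.0, 0.0] [-168.0, 1.0, 60.0]
[-0.002, 0.0, 0.0] [-225.0, 2.0, 80.0]
[-0.002, 0.0, 0.0] [-281.0, 2.0, 99.0]
[-0.003, 0.0, 0.0] [-337.0, 3.0, 119.0]
--
[-0.003, 0.0, 0.0] [-337.0, 43.0, 119.0]
[-0.003, 0.0, 0.0] [-337.0, 83.0, 119.0]
--
```

View pics/s5.png

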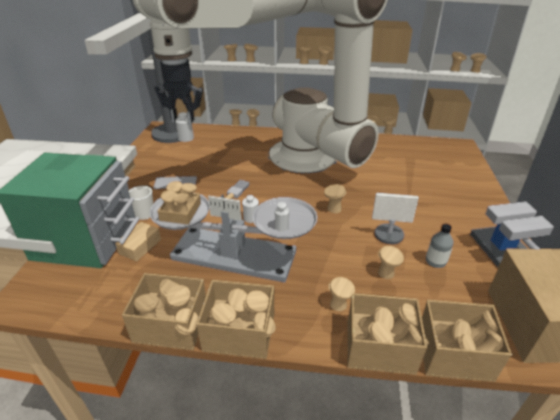

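weight_mid is held (scene (184,128)), and weight_small stands in the pan at (282,217).

Emit:
carry_out(steps=[[[0,0,0],[-56,0,20],38],[[0,0,0],[-112,0,40],38],[[0,0,0],[-168,0,60],38],[[0,0,0],[-225,0,80],38],[[0,0,0],[-281,0,99],38],[[0,0,0],[-325,5,115],38],[[0,0,0],[-337,30,119],38],[[0,0,0],[-337,60,119],38],[[0,0,0],[-337,85,119],38],[[0,0,0],[-337,100,119],38],[[0,0,0],[-337,105,119],38],[[0,0,0],[-337,105,119],38]])

```text
time_s: 12.88
position: [0.6176, 0.004, 0.1929]
orientation: [[-0.139, 0.003, 0.99], [-0.99, -0.001, -0.139], [0.0, -1.0, 0.003]]
force: [-0.1, 0.1, -2.8]
finger_gap: 0.0414
```

```bash
python3 - <<'E'
from h import *
p,d=cams.capture("scene"); cv2.imwrite("pics/s6z.png",cv2.resize(p[80:260,200:400],None,fx=3.3,fy=3.3))
P,u,v=cloud("scene",d);c=(.653,-.001)
r=np.hypot(P[:,0]-c[0],P[:,1]-c[1]);s=(r<.068)&(abs(P[:,2]-.165)<.012);print(np.median(P[s,2]))
print(ctrl.sense()['force'])
go([(.6175,.004,.172,-98)],60)
E
```

```text
0.16618310288882915
[ 0.18394847 -0.23992784 -2.78552646]
[-0.004, -0.0, 0.0] [0.0, 21.0, -0.0]
--
```

View pics/s6z.png

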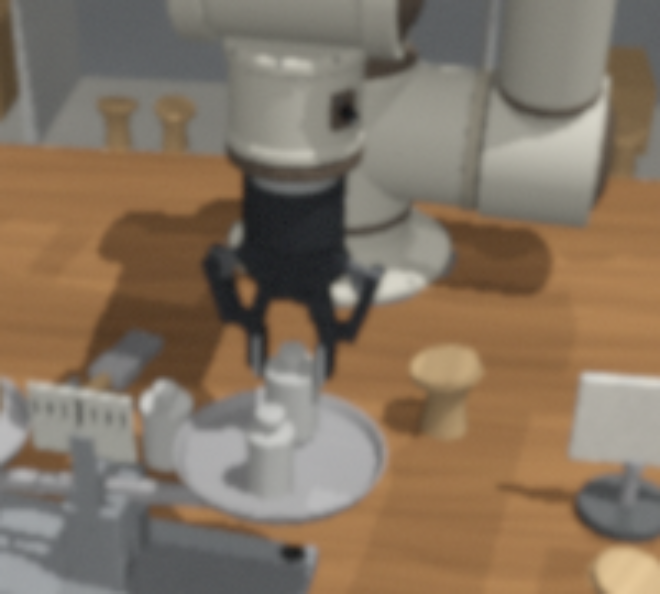

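weight_mid hangs clear over the near half of the pan, not yet touching. I lower it slowly and check the force.

Emit:
carry_out(steps=[[[0,0,0],[0,4,0],38],[[0,0,0],[0,7,0],38],[[0,0,0],[0,10,0],38],[[0,0,0],[0,13,0],38],[[0,0,0],[0,16,0],38],[[0,0,0],[0,19,0],38],[[0,0,0],[0,19,0],38],[[0,0,0],[0,19,0],38]])

```text
time_s: 13.92
position: [0.6178, 0.004, 0.1744]
orientation: [[-0.139, 0.004, 0.99], [-0.99, -0.001, -0.139], [0.0, -1.0, 0.004]]
force: [1.2, -1.0, 0.2]
finger_gap: 0.0415
```

```bash
cat >> h.py <<'E'
def pans(n,d):
    P,u,v=cloud(n,d); y=np.array([.141,.990]);y/=np.linalg.norm(y);o=np.array([.632,-.1496]); out=[]
    for s in(1,-1):
        c=o+s*.15*y; r=np.hypot(P[:,0]-c[0],P[:,1]-c[1]); m=(r<.07)&(P[:,2]>.1)&(P[:,2]<.2)
        h,e=np.histogram(P[m,2],bins=np.arange(.1,.2,.001)); hs=np.convolve(h,np.ones(5),'same'); z0=e[np.argmax(hs)]+.0005
        for _ in range(5):
            q=m&(abs(P[:,2]-z0)<.004); z0=np.median(P[q,2])
        out.append(z0)
    return out, (out[1]-out[0])/.3
E
python3 - <<'E'
from h import *
print(ctrl.sense()['force'])
for n in("top","scene"):
    p,d=cams.capture(n); print(n,pans(n,d))
E
```

```text
[ 1.2181706  -0.98132467  0.19996925]
top ([np.float64(0.15316774869648736), np.float64(0.14844759023772755)], np.float64(-0.015733861529199367))
scene ([np.float64(0.15222759632942187), np.float64(0.14727097251790822)], np.float64(-0.016522079371712184))
```

Emit:
carry_out(steps=[[[0,0,0],[0,0.5,0],40],[[0,0,0],[0,0.5,0],44],[[0,0,0],[0,0.5,0],50],[[0,0,0],[0,0.5,0],58],[[0,0,0],[0,0.5,0],64],[[0,0,0],[0,0.5,0],64],[[0,0,0],[0,-25,0],64],[[0,0,0],[0,-70,0],64],[[0,0,0],[0,-100,0],64],[[0,0,0],[0,-110,0],64]])

```text
time_s: 15.28
position: [0.6178, 0.004, 0.2863]
orientation: [[-0.139, 0.006, 0.99], [-0.99, -0.001, -0.139], [0.0, -1.0, 0.006]]
force: [-0.3, 0.7, -0.2]
finger_gap: 0.0637
```

Emit:
carry_out(steps=[[[0,0,0],[-30,0,-20],64],[[0,0,0],[-60,0,-40],64],[[0,0,0],[-90,0,-60],64],[[0,0,0],[-110,0,-75],64],[[0,0,0],[-110,0,-75],64],[[0,0,0],[-110,0,-75],64]])

```text
time_s: 16.02
position: [0.559, 0.123, 0.2852]
orientation: [[-0.139, 0.006, 0.99], [-0.99, -0.001, -0.139], [0.0, -1.0, 0.006]]
force: [0.6, -0.2, -0.1]
finger_gap: 0.0643
```

```bash
python3 - <<'E'
from h import *
for n in("top","scene"):
    for k in range(2):
        p,d=cams.capture(n); print(n,pans(n,d))
    cv2.imwrite(f"pics/{n}7.png",p)
cv2.imwrite("pics/s7z.png",cv2.resize(p[165:285,140:330],None,fx=4.2,fy=4.2,interpolation=cv2.INTER_CUBIC))
print(ctrl.sense())
E
```

```text
top ([np.float64(0.1534894954235333), np.float64(0.14812737698681194)], np.float64(-0.01787372812240451))
top ([np.float64(0.15355741276169263), np.float64(0.14813372969005723)], np.float64(-0.018078943572118016))
scene ([np.float64(0.15245037860043945), np.float64(0.14706276436413665)], np.float64(-0.01795871412100932))
scene ([np.float64(0.15245663816546168), np.float64(0.14685561177315787)], np.float64(-0.018670087974346033))
{'time_s': 16.225, 'joint_pos': array([ 4.72518105e+00,  7.31591537e+00,  7.44504692e+01, -9.04011312e-02,
        9.79002092e+01,  1.02762780e+02]), 'dq': array([ 0.10790582, -0.09210491, -0.07085774,  0.09062752,  0.06605246,
        0.05287628]), 'joint_efforts': array([ 2.03949362e-01, -6.99441934e+01, -5.78063607e+01, -7.30053944e-03,
       -4.44352557e-02, -1.27006762e-02]), 'position': array([0.55917833, 0.12273237, 0.28548066]), 'orientation': array([[-1.40042854e-01,  5.92779124e-03,  9.90127699e-01],
       [-9.90145415e-01, -1.07817543e-03, -1.40038905e-01],
       [ 2.37409971e-04, -9.99981849e-01,  6.02036608e-03]]), 'force': array([0.57393977, 0.06049757, 0.52312807]), 'torque': array([-0.01571292,  0.01136949,  0.05337163]), 'finger_gap': 0.06396298886799401}
```

View pics/s7z.png

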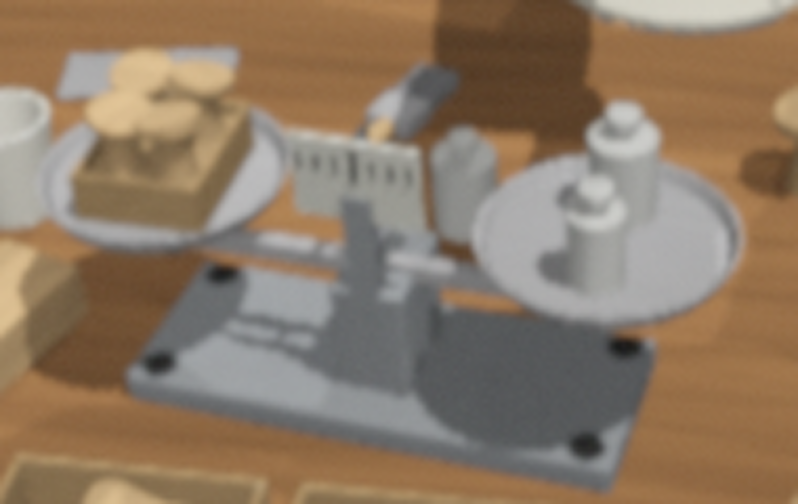

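View pics/top7.png

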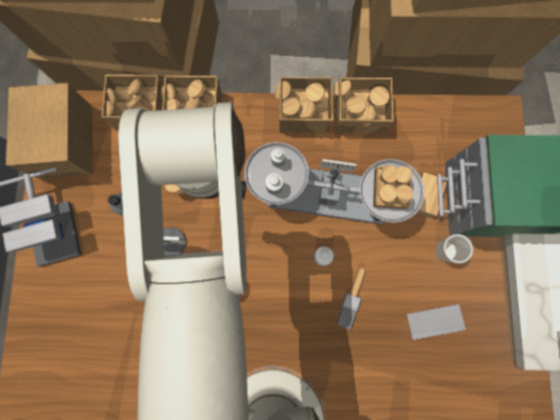

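weight_small and weight_mid stand upright in the pan. The beam still lacks about 50 g, which is right between the two candidate pairs. I'll refine the measurement with a bench and base slope correction.

```bash
python3 - <<'E'
from h import *
def fit(P): 
    for _ in range(4):
        A=np.c_[P[:,:2]-[.632,-.1496],np.ones(len(P))];c=np.linalg.lstsq(A,P[:,2],rcond=None)[0];r=P[:,2]-A@c;P=P[abs(r)<2.5*np.median(abs(r))+1e-4]
    return c,len(P)
y=np.array([.141,.990])
for n in("top","scene"):
  for f in (0,1):
    d=np.load(f"d_{n}.npy") if f==0 else cams.capture(n)[1]
    P,u,v=cloud(n,d)
    b=(abs(P[:,2])<.01)&(abs(P[:,0]-.6)<.25)&(abs(P[:,1]+.15)<.35)
    cb,nb=fit(P[b])
    x=np.array([.99,-.141]);L=np.c_[(P[:,:2]-[.632,-.1496])@x,(P[:,:2]-[.632,-.1496])@y]
    q=(abs(L[:,0])<.055)&(abs(L[:,1])<.16)&(abs(P[:,2]-.025)<.006)
    cc,nc=fit(P[q])
    o=pans(n,d)
    print(n,f,'bench slope_y',(cb[:2]@y).round(5),cb[2].round(4),nb,'base',(cc[:2]@y).round(5),cc[2].round(4),nc,'pans',o)
E
```

```text
top 0 bench slope_y -0.00055 0.0009 22748 base -0.00073 0.0258 1385 pans ([np.float64(0.17575232352592052), np.float64(0.12576316003961718)], np.float64(-0.16663054495434446))
top 1 bench slope_y -0.00067 0.0009 19401 base -0.00077 0.0259 1328 pans ([np.float64(0.15350572222340456), np.float64(0.14805845946901341)], np.float64(-0.018157542514637137))
scene 0 bench slope_y -0.00033 0.0001 10437 base 0.00026 0.0245 2080 pans ([np.float64(0.17453644039946353), np.float64(0.1948749015378845)], np.float64(0.06779487046140324))
scene 1 bench slope_y -0.00029 0.0001 10245 base 0.00067 0.0244 2123 pans ([np.float64(0.15245156611381952), np.float64(0.14693287089349769)], np.float64(-0.018395650734406115))
```

```bash
python3 - <<'E'
from h import *
y=np.array([.141,.990]);y/=np.linalg.norm(y);x=np.array([y[1],-y[0]]);o=np.array([.632,-.1496])
for n in("top","scene"):
    D=np.stack([cams.capture(n)[1] for _ in range(6)]);d=np.median(D,0); np.save(f"dl_{n}.npy",d)
    P,u,v=cloud(n,d);L=np.c_[(P[:,:2]-o)@x,(P[:,:2]-o)@y]
    for s,zz in((1,.153),(-1,.1475)):
        l=L-[0,s*.15];r=np.hypot(*l.T)
        m=(r<.066)&(abs(P[:,2]-zz)<.006)
        # restrict to sectors free of tray and weights: |ly|>.057
        for nm,k in(('+y',l[:,1]>.053),('-y',l[:,1]<-.053),('-x',l[:,0]<-.05),('+x',l[:,0]>.05)):
            q=m&k; print(n,s,nm,q.sum(),np.median(P[q,2]).round(5) if q.sum() else None,end=' | ')
        rim=(r>.072)&(r<.085)&(abs(P[:,2]-zz-.009)<.006);a=np.arctan2(l[:,1],l[:,0])
        print('rim',[np.percentile(P[rim&(abs((a-t+np.pi)%(2*np.pi)-np.pi)<.78),2],80).round(4) for t in(0,1.57,3.14,-1.57)])
    for s in(1,-1):
        b=(abs(L[:,1]-s*.2)<.04)&(abs(P[:,2])<.01)&(abs(L[:,0])<.2); q=(abs(L[:,0])<.055)&(abs(L[:,1]-s*.12)<.04)&(abs(P[:,2]-.025)<.006)
        print(n,s,'bench',b.sum(),P[b,2].mean().round(5),'base',q.sum(),np.median(P[q,2]).round(5))
print(ctrl.sense()['time_s'])
E
```

```text
top 1 +y 98 0.15364 | top 1 -y 100 0.15366 | top 1 -x 119 0.1536 | top 1 +x 60 0.15374 | rim [np.float64(0.1636), np.float64(0.1633), np.float64(0.1636), np.float64(0.1636)]
top -1 +y 102 0.14809 | top -1 -y 89 0.14814 | top -1 -x 144 0.14797 | top -1 +x 0 None | rim [np.float64(0.1578), np.float64(0.158), np.float64(0.1579), np.float64(0.1578)]
top 1 bench 1845 0.00067 base 92 0.0257
top -1 bench 1995 0.00093 base 323 0.026
scene 1 +y 69 0.1525 | scene 1 -y 64 0.15234 | scene 1 -x 18 0.15232 | scene 1 +x 104 0.15244 | rim [np.float64(0.1625), np.float64(0.1624), np.float64(0.162), np.float64(0.1624)]
scene -1 +y 58 0.14682 | scene -1 -y 6 0.14689 | scene -1 -x 1 0.15151 | scene -1 +x 107 0.14724 | rim [np.float64(0.1568), np.float64(0.1567), np.float64(0.1562), np.float64(0.1566)]
scene 1 bench 2708 9e-05 base 783 0.02449
scene -1 bench 1307 0.00047 base 675 0.0244
16.925
```

Averaged over both cameras, the beam lacks about 51.5 g with small + mid. Small + big would then be about 48.5 g over, which is slightly closer to level and within 1.1°. There is plenty of time, so I swap mid for big and measure. If that turns out worse, I can swap back.

```bash
python3 - <<'E'
from h import *
go([(.6175,.004,.285,-98),(.6175,.004,.173,-98)])
E
```

```text
[-0.002, 0.0, 0.0] [37.0, 0.0, 25.0]
[-0.004, 0.0, 0.0] [73.0, 1.0, 50.0]
[-0.006, 0.0, 0.0] [110.0, 1.0, 75.0]
--
[-0.006, 0.0, 0.0] [110.0, 39.0, 74.0]
[-0.006, 0.0, 0.0] [110.0, 76.0, 74.0]
[-0.006, 0.0, 0.0] [110.0, 113.0, 74.0]
--
```

Emit:
carry_out(steps=[[[-0.002,0,0],[37,0,25],64],[[-0.004,0,0],[73,0,50],64],[[-0.005,0,0],[110,0,75],64],[[-0.005,0,0],[110,0,75],64],[[-0.005,0,0],[110,39,75],64],[[-0.005,0,0],[110,76,75],64],[[-0.005,0,0],[110,100,75],64],[[-0.005,0,0],[110,113,75],64],[[-0.005,0,0],[110,113,75],55],[[-0.005,0,0],[110,113,75],46],[[-0.005,0,0],[110,113,75],38],[[-0.005,0,0],[110,113,75],38],[[-0.005,0,0],[110,113,75],38],[[-0.005,0,0],[110,105,75],38],[[-0.005,0,0],[110,90,75],38],[[-0.005,0,0],[110,60,75],38],[[-0.005,0,0],[110,30,75],38],[[-0.005,0,0],[110,30,75],38]])

```text
time_s: 19.18
position: [0.6188, 0.0039, 0.2595]
orientation: [[-0.139, 0.006, 0.99], [-0.99, -0.001, -0.139], [0.0, -1.0, 0.006]]
force: [0.2, 0.5, -3.7]
finger_gap: 0.0415
```

```bash
python3 - <<'E'
from h import *
print(ctrl.sense()['force'])
p,d=cams.capture("scene"); cv2.imwrite("pics/s8z.png",cv2.resize(p[80:260,200:400],None,fx=3.3,fy=3.3))
go([(.475,.045,.24,-98),(.475,.045,.03,-98),(.475,.045,.021,-98)])
E
```

```text
[ 0.16523984  0.49319613 -3.65425048]
[-0.001, -0.0, 0.0] [-7.0, 6.0, -49.0]
[-0.002, -0.0, 0.0] [-14.0, 11.0, -98.0]
[-0.003, -0.0, 0.0] [-21.0, 17.0, -148.0]
--
[-0.003, -0.0, 0.0] [-21.0, 69.0, -148.0]
[-0.003, -0.0, 0.0] [-21.0, 122.0, -148.0]
[-0.003, -0.0, 0.0] [-21.0, 174.0, -148.0]
[-0.003, -0.0, 0.0] [-21.0, 227.0, -148.0]
--
[-0.003, -0.0, 0.0] [-21.0, 236.0, -148.0]
--
```

View pics/s8z.png

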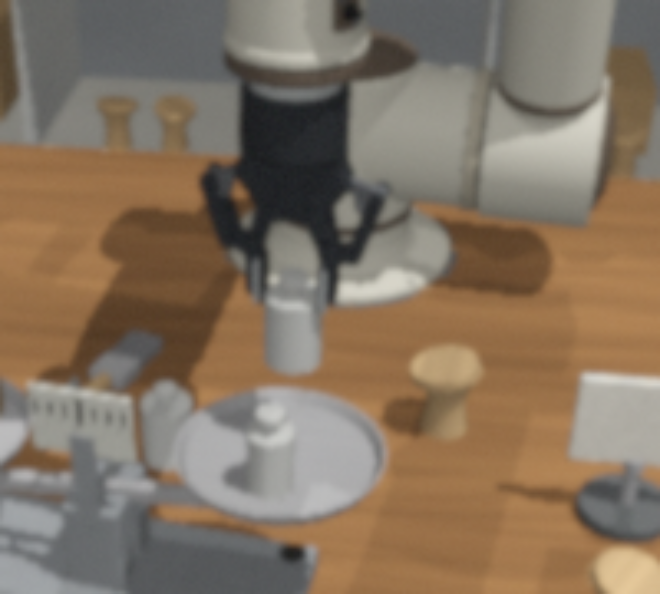

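weight_mid is lifted upright and weight_small still stands in the pan. I set mid down in small's old spot on the bench.

Emit:
carry_out(steps=[[[0,0,0],[-7,6,-49],38],[[0,0,0],[-14,11,-98],38],[[-0.003,0,0],[-21,17,-140],38],[[-0.003,0,0],[-21,30,-148],38],[[-0.003,0,0],[-21,80,-148],38],[[-0.003,0,0],[-21,130,-148],38],[[-0.003,0,0],[-21,180,-148],38],[[-0.003,0,0],[-21,215,-148],38],[[-0.003,0,0],[-21,228,-148],38],[[-0.003,0,0],[-21,233,-148],38],[[-0.003,0,0],[-21,235,-148],38],[[-0.003,0,0],[-21,236,-148],38]])

```text
time_s: 20.72
position: [0.4762, 0.0452, 0.0222]
orientation: [[-0.139, 0.002, 0.99], [-0.99, -0.0, -0.139], [-0.0, -1.0, 0.002]]
force: [-4.6, 0.4, 15.4]
finger_gap: 0.0415
```

Emit:
carry_out(steps=[[[0,0,0],[0,-1,0],40],[[0,0,0],[0,-1,0],48],[[0,0,0],[0,-1,0],60],[[0,0,0],[0,-1,0],80],[[0,0,0],[0,-30,0],85],[[0,0,0],[0,-80,0],85],[[0,0,0],[0,-100,0],85],[[0,0,0],[40,-100,-10],85],[[0,0,0],[90,-95,-10],85],[[0,0,0],[140,-85,-8],85],[[0,0,0],[175,-85,-4],85],[[0,0,0],[182,-85,-3],85],[[0,0,0],[182,-85,-3],85]])

```text
time_s: 22.35
position: [0.4477, -0.1346, 0.1071]
orientation: [[-0.14, 0.002, 0.99], [-0.99, 0.0, -0.14], [-0.0, -1.0, 0.002]]
force: [0.4, 0.8, 0.5]
finger_gap: 0.0849
```

```bash
python3 - <<'E'
from h import *
p,d=cams.capture("scene"); cv2.imwrite("pics/s9z.png",cv2.resize(p[80:260,200:400],None,fx=3.3,fy=3.3))
go([(.4484,-.1345,.022,-98)])
E
```

```text
[-0.001, 0.0, -0.0] [0.0, 43.0, 0.0]
[-0.002, 0.0, -0.0] [0.0, 85.0, 0.0]
--
```

View pics/s9z.png

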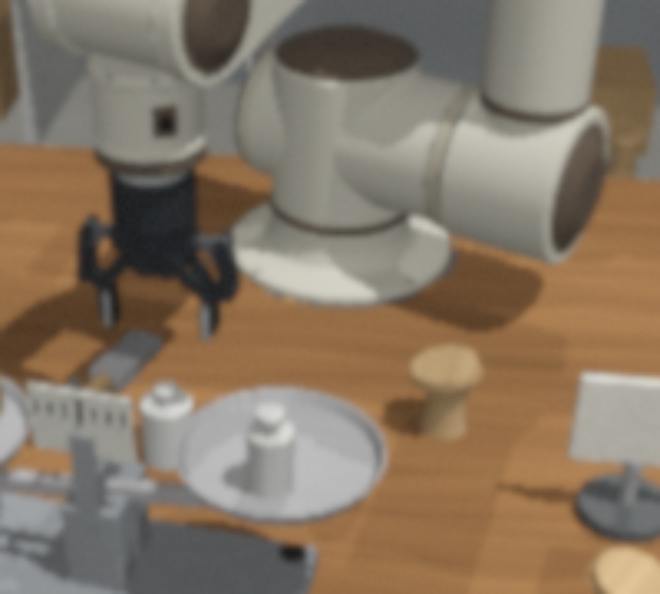

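Emit:
carry_out(steps=[[[0,0,0],[0,45,0],85],[[0,0,0],[0,76,0],85],[[-0.002,0,0],[0,85,0],85],[[-0.002,0,0],[0,85,0],68],[[-0.002,0,0],[0,85,0],52],[[-0.002,0,0],[0,85,0],44],[[-0.002,0,0],[0,85,0],44],[[-0.002,0,0],[0,85,0],44],[[-0.002,0,0],[0,75,0],44],[[-0.002,0,0],[0,40,0],44],[[0,0,0],[0,-10,0],44],[[0,0,0],[0,-60,0],44],[[0,0,0],[0,-110,0],44],[[0,0,0],[0,-150,0],44],[[0,0,0],[0,-150,0],44]])

```text
time_s: 24.28
position: [0.4481, -0.1344, 0.2608]
orientation: [[-0.139, 0.007, 0.99], [-0.99, -0.002, -0.139], [0.001, -1.0, 0.007]]
force: [-0.4, 0.2, -3.9]
finger_gap: 0.0478
```

```bash
python3 - <<'E'
from h import *
print(ctrl.sense()['force'])
p,d=cams.capture("scene"); cv2.imwrite("pics/s10z.png",cv2.resize(p[80:260,150:400],None,fx=3.2,fy=3.2))
go([(.6165,.004,.255,-98),(.6165,.004,.193,-98)])
E
```

```text
[-0.40115446  0.24019541 -3.86452834]
[-0.001, 0.0, 0.0] [-40.0, 1.0, 37.0]
[-0.002, 0.0, 0.0] [-80.0, 2.0, 74.0]
[-0.003, 0.0, 0.0] [-120.0, 3.0, 111.0]
[-0.004, 0.0, 0.0] [-160.0, 4.0, 148.0]
--
[-0.004, 0.0, 0.0] [-160.0, 35.0, 148.0]
[-0.004, 0.0, 0.0] [-160.0, 66.0, 148.0]
--
```

View pics/s10z.png

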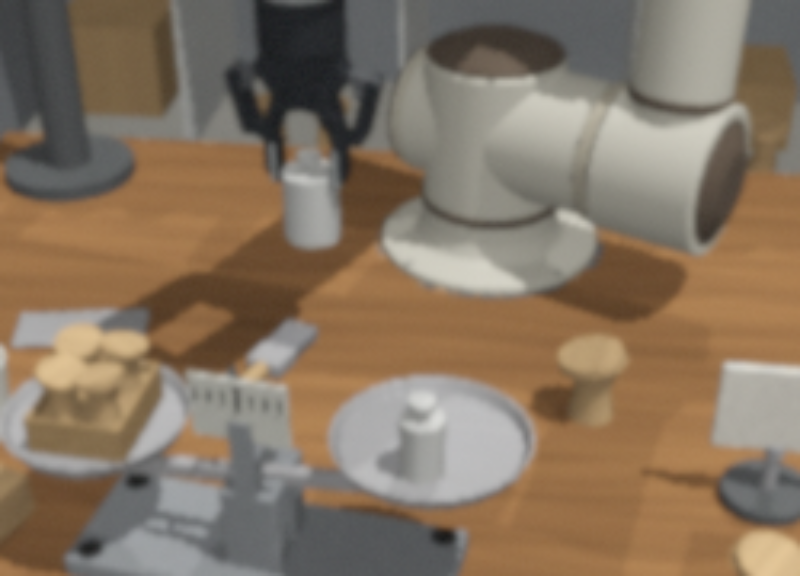

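weight_big is held upright. I carry it over the pan and lower it.

Emit:
carry_out(steps=[[[0,0,0],[-40,0,37],44],[[0,0,0],[-80,0,74],44],[[-0.002,0,0],[-120,0,111],44],[[-0.003,0,0],[-155,0,143],44],[[-0.004,0,0],[-160,10,148],44],[[-0.004,0,0],[-160,35,148],44],[[-0.004,0,0],[-160,58,148],44],[[-0.004,0,0],[-160,66,148],44],[[-0.004,0,0],[-160,70,148],44],[[-0.004,0,0],[-160,74,148],44],[[-0.004,0,0],[-160,78,148],44],[[-0.004,0,0],[-160,82,148],44],[[-0.004,0,0],[-160,86,148],44],[[-0.004,0,0],[-160,89,148],44],[[-0.004,0,0],[-160,90,148],44],[[-0.004,0,0],[-160,90,148],44]])

```text
time_s: 26.32
position: [0.6168, 0.0036, 0.1691]
orientation: [[-0.139, 0.0, 0.99], [-0.99, -0.0, -0.139], [0.0, -1.0, 0.0]]
force: [-2.2, -1.5, 0.2]
finger_gap: 0.0478
```

```bash
python3 - <<'E'
from h import *
p,d=cams.capture("scene"); cv2.imwrite("pics/s11z.png",cv2.resize(p[80:260,150:400],None,fx=3.2,fy=3.2))
print(ctrl.sense()['force'],pans("scene",d))
E
```

```text
[-1.90346886 -2.26115559  1.59398533] ([np.float64(0.14481829659754092), np.float64(0.15455895190527857)], np.float64(0.03246885102579219))
```

View pics/s11z.png

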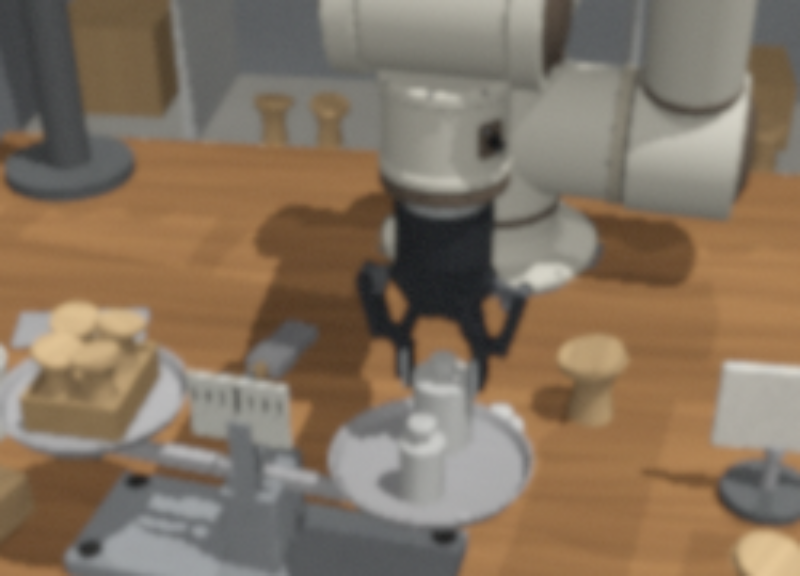

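Emit:
carry_out(steps=[[[0,0,0],[0,-2,0],44],[[0,0,0],[0,-2,0],44],[[0,0,0],[0,-2,0],47],[[0,0,0],[0,-2,0],50],[[0,0,0],[0,-2,0],56],[[0,0,0],[0,-2,0],64],[[0,0,0],[0,-2,0],68],[[0,0,0],[0,-2,0],68],[[0,0,0],[0,-25,0],68],[[0,0,0],[0,-70,0],68],[[0,0,0],[0,-110,0],68],[[0,0,0],[-30,-115,-20],60],[[0,0,0],[-70,-115,-45],40],[[0,0,0],[-110,-115,-75],20],[[0,0,0],[-115,-115,-78],0],[[0,0,0],[-115,-115,-78],0]])

```text
time_s: 28.38
position: [0.5556, 0.1285, 0.2842]
orientation: [[-0.138, 0.001, 0.99], [-0.99, -0.001, -0.138], [0.001, -1.0, 0.001]]
force: [0.1, -0.4, -0.5]
finger_gap: -0.0004
```

```bash
cat > meas.py <<'E'
from h import *
y=np.array([.141,.990]);y/=np.linalg.norm(y);x=np.array([y[1],-y[0]]);o=np.array([.632,-.1496])
for n in("top","scene"):
    X=[cams.capture(n) for _ in range(4)];d=np.median(np.stack([a[1] for a in X]),0);cv2.imwrite(f"pics/{n}12.png",X[0][0])
    P,u,v=cloud(n,d);L=np.c_[(P[:,:2]-o)@x,(P[:,:2]-o)@y];o_=pans(n,d);print(n,o_)
    rm=[]
    for s,zz in((1,o_[0][0]),(-1,o_[0][1])):
        l=L-[0,s*.15];r=np.hypot(*l.T)
        rim=(r>.072)&(r<.085)&(abs(P[:,2]-zz-.009)<.006);rm.append(np.percentile(P[rim,2],80))
        m=(r<.066)&(abs(P[:,2]-zz)<.005)&(abs(l[:,1])>.053);print(s,np.median(P[m,2]).round(5),m.sum())
    print('rim tilt',(rm[1]-rm[0])/.3)
print(ctrl.sense()['time_s'],ctrl.sense()['position'])
E
python3 meas.py; python3 -c "
import cv2
p=cv2.imread('pics/scene12.png');cv2.imwrite('pics/s12z.png',cv2.resize(p[165:285,140:330],None,fx=4.2,fy=4.2,interpolation=cv2.INTER_CUBIC))"
```

```text
top ([np.float64(0.14802803343689444), np.float64(0.15355636234562597)], np.float64(0.018427763029105114))
1 0.14819 199
-1 0.15346 195
rim tilt 0.018793188789153852
scene ([np.float64(0.14690327500523806), np.float64(0.15249733124111436)], np.float64(0.018646854119587684))
1 0.14691 132
-1 0.15229 62
rim tilt 0.018503556867264792
28.775 [0.5557327  0.12788387 0.28392907]
```

View pics/s12z.png

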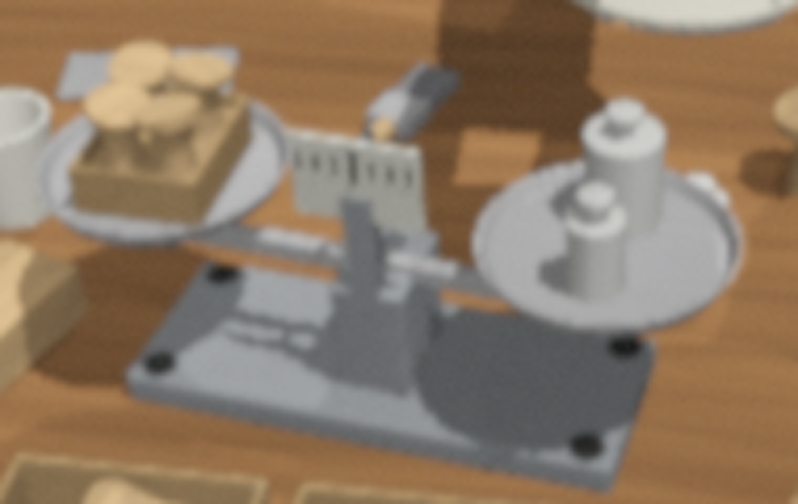

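View pics/top12.png

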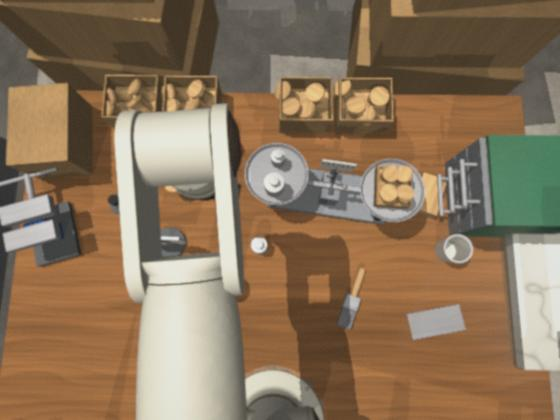

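Small + big reads about +0.018 rad (+1.03°), against −0.0188 rad for small + mid. This is marginally the more level pair, so I keep it. The top view shows mid standing on the bench at (259,245) and both weights upright in the pan.

For the sign, I pinch the panel's top centre and turn it 180° counter-clockwise about its axis, in stages.

```bash
python3 - <<'E'
from h import *
go([(.482,.3025,.25,-1),(.482,.3025,.12,-1)])
E
```

```text
[0.0, -0.154, 0.0] [-15.0, 3.0, -9.0]
[0.0, -0.308, 0.0] [-30.0, 6.0, -18.0]
[0.0, -0.462, 0.0] [-44.0, 9.0, -27.0]
[0.0, -0.616, 0.0] [-59.0, 12.0, -35.0]
[0.0, -0.77, 0.0] [-74.0, 15.0, -44.0]
[0.0, -0.924, 0.0] [-89.0, 18.0, -53.0]
[0.0, -1.078, 0.0] [-103.0, 22.0, -62.0]
[0.0, -1.232, 0.0] [-118.0, 25.0, -71.0]
[0.0, -1.386, 0.0] [-133.0, 28.0, -80.0]
[0.0, -1.54, 0.001] [-148.0, 31.0, -89.0]
[0.0, -1.694, 0.001] [-163.0, 34.0, -97.0]
--
[0.0, -1.694, 0.001] [-163.0, 77.0, -97.0]
[0.0, -1.694, 0.001] [-163.0, 120.0, -97.0]
[0.0, -1.694, 0.001] [-163.0, 164.0, -97.0]
--
```

Emit:
carry_out(steps=[[[0,-0.154,0],[-15,3,-9],20],[[0,-0.308,0],[-30,6,-18],30],[[0,-0.462,0],[-44,9,-27],40],[[0,-0.616,0],[-59,12,-35],50],[[0,-0.77,0],[-74,15,-44],50],[[0,-0.924,0],[-89,18,-53],50],[[0,-1.078,0],[-103,22,-62],50],[[0,-1.232,0],[-118,25,-71],50],[[0,-1.386,0],[-133,28,-80],50],[[0,-1.54,0],[-148,31,-89],50],[[0,-1.694,0],[-163,34,-97],50],[[0,-1.694,0],[-163,77,-97],50],[[0,-1.694,0],[-163,77,-97],50]])

```text
time_s: 30.4
position: [0.4814, 0.3023, 0.2044]
orientation: [[1.0, -0.004, 0.017], [-0.017, -0.003, 1.0], [-0.004, -1.0, -0.003]]
force: [0.1, 1.0, -0.7]
finger_gap: 0.0505
```

```bash
python3 - <<'E'
from h import *
p,d=cams.capture("scene"); cv2.imwrite("pics/s13z.png",cv2.resize(p[80:260,320:470],None,fx=3.3,fy=3.3))
print(ctrl.sense()['joint_pos'])
go([(.482,.3025,.12,-1)])
E
```

```text
[ 2.43654947e+01  7.95480962e+00  8.27178203e+01 -3.55963098e-02
  8.94349068e+01  2.53771705e+01]
[0.001, -0.0, -0.001] [-0.0, 43.0, 0.0]
[0.001, -0.0, -0.001] [-0.0, 87.0, 0.0]
--
```

View pics/s13z.png

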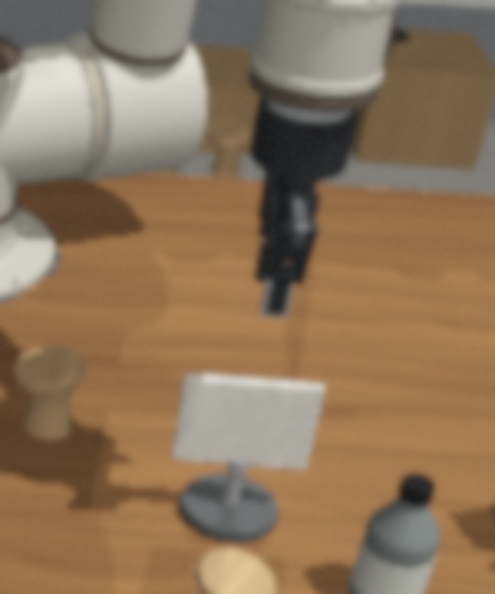

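The gripper is above the panel's centre, with its jaws across the panel. I descend and close lightly.

Emit:
carry_out(steps=[[[0,0,0],[0,43,0],50],[[0,0,0],[0,75,0],50],[[0,0,0],[0,83,0],50],[[0,0,0],[0,83,0],30],[[0,0,0],[0,83,0],15],[[0,0,0],[0,83,0],4],[[0,0,0],[0,83,0],4],[[0,0,0],[0,83,0],4]], grip_force=20)

```text
time_s: 31.45
position: [0.4822, 0.3024, 0.1238]
orientation: [[1.0, -0.001, 0.018], [-0.018, -0.001, 1.0], [-0.001, -1.0, -0.001]]
force: [-0.2, 0.4, 0.5]
finger_gap: 0.0041
```

```bash
python3 - <<'E'
from h import *
s=ctrl.sense();print(s['force'],s['torque'],s['finger_gap'],s['position'])
n="scene";p,d=cams.capture(n); cv2.imwrite("pics/s14z.png",cv2.resize(p[80:260,320:470],None,fx=3.3,fy=3.3))
P,u,v=cloud(n,d);m=(np.hypot(P[:,0]-.482,P[:,1]-.302)<.07)&(P[:,2]>.065)&(P[:,2]<.1)
print(np.median(P[m],axis=0),np.polyfit(P[m][:,1],P[m][:,0],1))
E
```

```text
[-0.15416935  0.36075858  0.46043124] [ 0.06043913 -0.03068271 -0.05273522] 0.004110028611334721 [0.48216382 0.30238066 0.12383016]
[0.48381681 0.30453712 0.0828337 ] [0.0180249  0.47827968]
```

View pics/s14z.png

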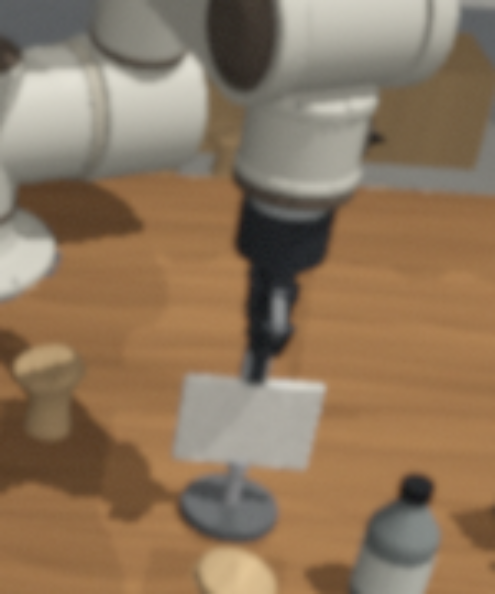

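```bash
python3 - <<'E'
from h import *
q=proj("scene",[[.482,.3025,.124],[.486,.3025,.15],[.492,.3025,.124],[.482,.3025,.2],[.484,.245,.15],[.485,.363,.15]]);print((q-[320,80])*3.3)
p,d=cams.capture("top");cv2.imwrite("pics/t14z.png",cv2.resize(p[190:300,90:250],None,fx=4.5,fy=4.5,interpolation=cv2.INTER_CUBIC))
n="scene";p,d=cams.capture(n);cv2.imwrite("pics/s14y.png",cv2.resize(p[160:240,360:440],None,fx=7,fy=7,interpolation=cv2.INTER_CUBIC))
P,u,v=cloud(n,d);m=(abs(P[:,1]-.302)<.02)&(abs(P[:,0]-.482)<.05)&(P[:,2]>.1)
for z0 in np.arange(.1,.2,.01):
    k=m&(abs(P[:,2]-z0)<.005);print(z0.round(2),k.sum(),np.percentile(P[k,0],[5,50,95]).round(3) if k.sum() else '')
E
```

```text
[[246.15917396 405.39891942]
 [251.63092374 383.68371034]
 [247.3422024  412.00074374]
 [261.0348351  332.51076517]
 [184.59427065 377.63000747]
 [322.1603311  388.08623827]]
0.1 21 [0.481 0.483 0.487]
0.11 38 [0.481 0.484 0.486]
0.12 42 [0.481 0.483 0.487]
0.13 37 [0.481 0.484 0.486]
0.14 38 [0.482 0.484 0.486]
0.15 25 [0.481 0.485 0.494]
0.16 25 [0.48  0.494 0.501]
0.17 24 [0.488 0.496 0.502]
0.18 25 [0.479 0.496 0.502]
0.19 10 [0.482 0.499 0.504]
```

View pics/s14y.png

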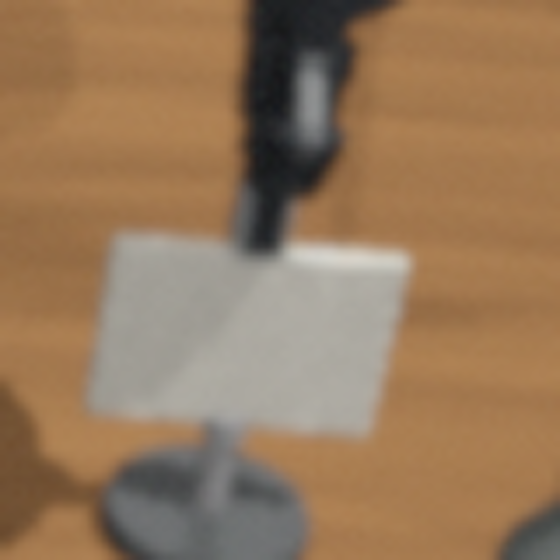

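View pics/t14z.png

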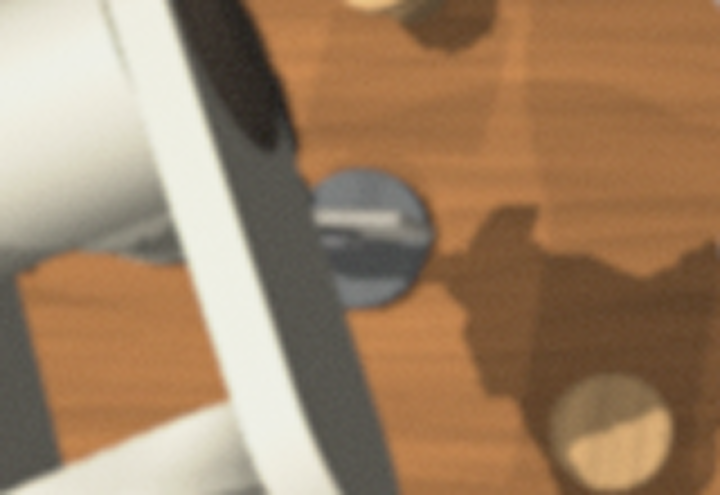

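The fingertips end about 25 mm above where the TCP reading implies, just at the panel's top edge. I open, go 26 mm lower and close again.

Emit:
carry_out(steps=[[[0,0,0],[0,0,0],25],[[0,0,0],[0,0,0],45],[[0,0,0],[0,0,0],50],[[0,0,0],[0,15,0],50],[[0,0,0],[0,26,0],50],[[0,0,0],[0,26,0],30],[[0,0,0],[0,26,0],15],[[0,0,0],[0,26,0],2],[[0,0,0],[0,26,0],2],[[0,0,0],[0,26,0],2]], grip_force=20)

```text
time_s: 32.85
position: [0.4783, 0.3024, 0.0976]
orientation: [[1.0, -0.009, 0.017], [-0.017, -0.002, 1.0], [-0.009, -1.0, -0.002]]
force: [-34.0, -3.2, 13.2]
finger_gap: 0.0075
```

```bash
python3 - <<'E'
from h import *
s=ctrl.sense();print(s['force'],s['torque'],s['finger_gap'],s['position'])
n="scene";p,d=cams.capture(n);cv2.imwrite("pics/s15y.png",cv2.resize(p[160:240,360:440],None,fx=7,fy=7,interpolation=cv2.INTER_CUBIC))
E
```

```text
[-34.03593064  -3.22124747  13.16476992] [-0.42264194  5.42995963  0.10484053] 0.007499398610811759 [0.4783126  0.30240002 0.09760983]
```

View pics/s15y.png

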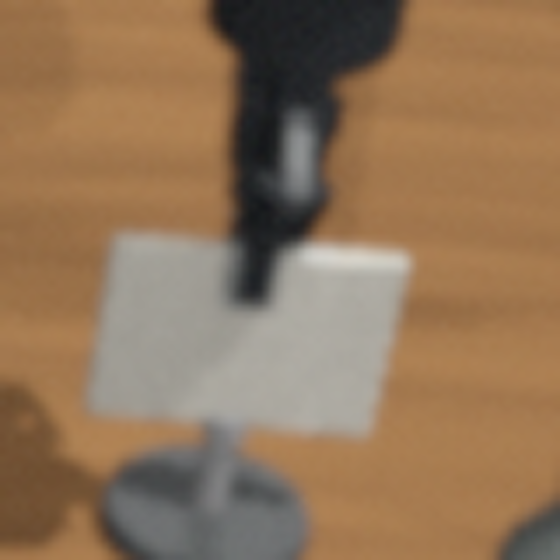

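The panel is now truly between the pads (gap 7.5 mm), but there is a 34 N sideways force. The arm has been drawn 4 mm to the panel's real plane, so I re-centre there.

Emit:
carry_out(steps=[[[0,0,0],[0,0,0],2],[[0,0,0],[0,0,0],2],[[0,0,0],[0,0,0],2]])

```text
time_s: 33.28
position: [0.4778, 0.3024, 0.0977]
orientation: [[1.0, -0.01, 0.016], [-0.016, -0.002, 1.0], [-0.01, -1.0, -0.003]]
force: [-7.6, -1.4, 0.5]
finger_gap: 0.0074
```

```bash
python3 - <<'E'
from h import *
s=ctrl.sense();print(s['force'],s['torque'],s['finger_gap'],s['position'],s['joint_pos'])
E
```

```text
[-7.62722879 -1.40589318  0.52306528] [-0.15682989  0.93565021 -0.00271696] 0.007405914517050003 [0.4777952  0.302412   0.09772961] [24.4552099  11.19752708 91.77169486  0.11422368 77.60413385 25.37432171]
```

Emit:
carry_out(steps=[[[0,-0.08,0],[-0.5,0,0],2],[[0,-0.2,0],[-0.7,0,0],2],[[0,-0.34,0],[-0.7,0,0],2],[[0,-0.48,0],[-0.7,0,0],2],[[0,-0.6,0],[-0.7,0,0],2],[[0,-0.6,0],[-0.7,0,0],2]])

```text
time_s: 34.02
position: [0.4791, 0.3028, 0.0978]
orientation: [[0.834, -0.006, -0.552], [0.552, -0.001, 0.834], [-0.006, -1.0, 0.002]]
force: [15.4, 5.1, -12.1]
finger_gap: 0.0078
```

```bash
python3 - <<'E'
from h import *
s=ctrl.sense();print(s['force'],s['torque'],s['finger_gap'],s['position'],s['orientation'].round(3),'force in tool',s['orientation'].T@s['force'])
n="scene";p,d=cams.capture(n);cv2.imwrite("pics/s16y.png",cv2.resize(p[160:240,360:440],None,fx=7,fy=7,interpolation=cv2.INTER_CUBIC))
E
```

```text
[ 15.38425799   5.14367676 -12.13407153] [ 0.68233315 -2.6994996  -0.0684904 ] 0.007759593002459775 [0.47905837 0.30275734 0.09783423] [[ 0.834 -0.006 -0.552]
 [ 0.552 -0.001  0.834]
 [-0.006 -1.     0.002]] force in tool [15.735044   12.03439337 -4.23677508]
```

View pics/s16y.png

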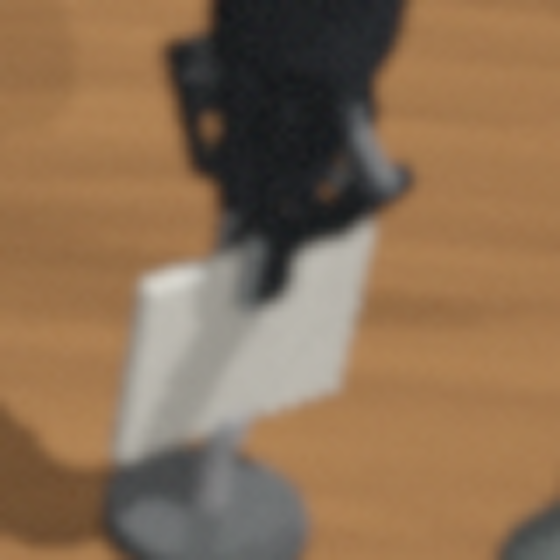

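The sign is turning counter-clockwise with the jaws. I continue in short stages, re-centring each time.

Emit:
carry_out(steps=[[[0,-0.02,0],[0.5,0,0],2],[[0,-0.15,0],[0.5,0,0],2],[[0,-0.3,0],[0.5,0,0],2],[[0,-0.45,0],[0.5,0,0],2],[[0,-0.6,0],[0.5,0,0],2],[[0,-0.6,0],[0.5,0,0],2]])

```text
time_s: 34.83
position: [0.4803, 0.304, 0.0978]
orientation: [[0.375, -0.004, -0.927], [0.927, 0.001, 0.375], [-0.001, -1.0, 0.004]]
force: [7.3, 9.4, -11.1]
finger_gap: 0.0074
```

```bash
python3 - <<'E'
from h import *
s=ctrl.sense();print(s['torque'],s['finger_gap'],s['position'],s['orientation'].round(3)[:,0],'force in tool',s['orientation'].T@s['force'])
E
```

```text
[ 1.48530225 -1.35516189  0.01043051] 0.007352495867216406 [0.48031518 0.30402021 0.09784044] [ 0.375  0.927 -0.001] force in tool [11.47453123 11.08362607 -3.25538731]
```

Emit:
carry_out(steps=[[[0,-0.02,0],[0.7,0,0],2],[[0,-0.15,0],[0.7,0,0],2],[[0,-0.3,0],[0.7,0,0],2],[[0,-0.45,0],[0.7,0,0],2],[[0,-0.6,0],[0.7,0,0],2],[[0,-0.6,0],[0.7,0,0],2]])

```text
time_s: 35.58
position: [0.4806, 0.3057, 0.0979]
orientation: [[-0.217, -0.004, -0.976], [0.976, 0.003, -0.217], [0.003, -1.0, 0.003]]
force: [0.7, 10.1, -6.5]
finger_gap: 0.0078
```

```bash
python3 - <<'E'
from h import *
s=ctrl.sense();print(s['torque'],s['finger_gap'],s['position'],s['orientation'].round(3)[:,0],'force in tool',s['orientation'].T@s['force'])
n="scene";p,d=cams.capture(n);cv2.imwrite("pics/s17y.png",cv2.resize(p[160:240,360:440],None,fx=7,fy=7,interpolation=cv2.INTER_CUBIC))
E
```

```text
[ 1.45223473 -0.26044597  0.02489447] 0.00782831411810625 [0.48059547 0.30567805 0.09785474] [-0.217  0.976  0.003] force in tool [ 9.66375733  6.50332278 -2.84600705]
```

View pics/s17y.png

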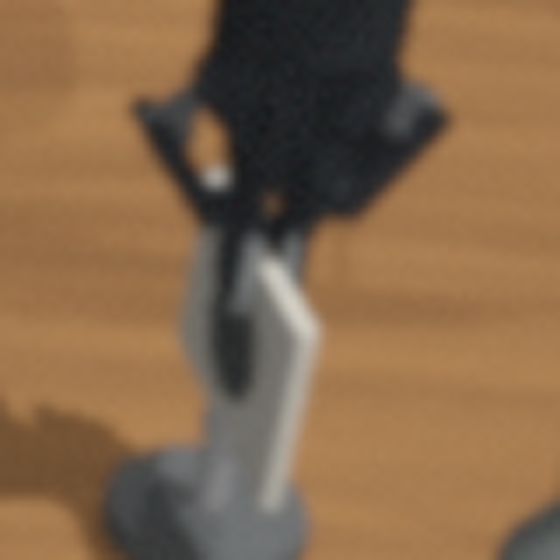

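About 103° turned, and the disc face is coming into view at (235,350) in the crop.

Emit:
carry_out(steps=[[[0,-0.02,0],[0.5,0,0],2],[[0,-0.15,0],[0.5,0,0],2],[[0,-0.3,0],[0.5,0,0],2],[[0,-0.45,0],[0.5,0,0],2],[[0,-0.6,0],[0.5,0,0],2],[[0,-0.6,0],[0.5,0,0],2]])

```text
time_s: 36.38
position: [0.4799, 0.3072, 0.0978]
orientation: [[-0.732, -0.005, -0.681], [0.681, 0.004, -0.732], [0.007, -1.0, 0.0]]
force: [-4.5, 9.1, -4.8]
finger_gap: 0.0077
```

```bash
python3 - <<'E'
from h import *
s=ctrl.sense();print(s['torque'],s['finger_gap'],s['position'],s['orientation'].round(3)[:,0],'force in tool',s['orientation'].T@s['force'],s['joint_pos'].round(1))
E
```

```text
[ 1.36746985  0.61133062 -0.04556759] 0.007664084600687608 [0.47986493 0.30715915 0.0978372 ] [-0.732  0.681  0.007] force in tool [ 9.45688308  4.82362844 -3.54417121] [  24.7   11.4   91.5    0.4   77.2 -112.5]
```

Emit:
carry_out(steps=[[[0,-0.05,0],[0.7,0,0],2],[[0,-0.17,0],[0.7,0,0],2],[[0,-0.29,0],[0.7,0,0],2],[[0,-0.4,0],[0.7,0,0],2],[[0,-0.4,0],[0.7,0,0],2]])

```text
time_s: 37.0
position: [0.4789, 0.3079, 0.0979]
orientation: [[-0.94, -0.006, -0.34], [0.34, 0.005, -0.94], [0.007, -1.0, -0.002]]
force: [-4.6, 3.6, -3.3]
finger_gap: 0.0074
```

```bash
python3 - <<'E'
from h import *
s=ctrl.sense();print(s['torque'],s['finger_gap'],s['position'],s['orientation'].round(3)[:,0],'force in tool',s['orientation'].T@s['force'],s['joint_pos'].round(1))
E
```

```text
[ 0.24354142  0.46891529 -0.01770923] 0.007364382525499975 [0.47888416 0.30785756 0.09786198] [-0.94   0.34   0.007] force in tool [ 5.52264199  3.32088038 -1.77530505] [  24.7   11.3   91.6    0.4   77.3 -135.5]
```

Emit:
carry_out(steps=[[[0,-0.06,0],[0.3,0,0],2],[[0,-0.12,0],[0.3,0,0],2],[[0,-0.16,0],[0.3,0,0],2],[[0,-0.16,0],[0.3,0,0],2]])

```text
time_s: 37.5
position: [0.4784, 0.308, 0.0978]
orientation: [[-0.983, -0.006, -0.185], [0.185, 0.005, -0.983], [0.007, -1.0, -0.003]]
force: [-2.6, 1.2, -4.1]
finger_gap: 0.0077
```

```bash
python3 - <<'E'
from h import *
s=ctrl.sense();print(s['torque'],s['finger_gap'],s['position'],s['orientation'].round(3)[:,0],'force in tool',s['orientation'].T@s['force'],s['joint_pos'].round(1))
n="scene";p,d=cams.capture(n);cv2.imwrite("pics/s18y.png",cv2.resize(p[160:240,360:440],None,fx=7,fy=7,interpolation=cv2.INTER_CUBIC))
P,u,v=cloud(n,d);m=(np.hypot(P[:,0]-.482,P[:,1]-.302)<.07)&(P[:,2]>.065)&(P[:,2]<.1)
print(np.median(P[m],axis=0),np.degrees(np.arctan(np.polyfit(P[m][:,1],P[m][:,0],1))))
E
```

```text
[-0.01662377  0.23189652  0.10176025] 0.007725681476657252 [0.47842121 0.30799276 0.09783283] [-0.983  0.185  0.007] force in tool [ 2.7206273   4.08941984 -0.65315383] [  24.8   11.3   91.6    0.4   77.3 -144.6]
[0.48496415 0.30405119 0.0829436 ] [11.04866661 23.01390069]
```

View pics/s18y.png

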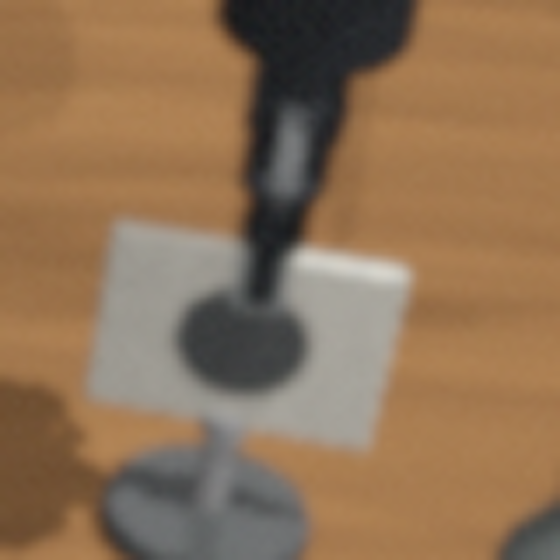

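Emit:
carry_out(steps=[[[0,-0.04,0],[0,0,0],2],[[0,-0.08,0],[0,0,0],2],[[0,-0.08,0],[0,0,0],2]])

```text
time_s: 37.92
position: [0.4784, 0.308, 0.0979]
orientation: [[-0.994, -0.007, -0.108], [0.108, 0.005, -0.994], [0.007, -1.0, -0.004]]
force: [-3.2, 1.7, -1.8]
finger_gap: 0.0075
```

```bash
cat > sg.py <<'E'
from h import *
s=ctrl.sense();print(s['torque'],s['finger_gap'],s['position'],s['orientation'].round(3)[:,0],'yaw',np.degrees(np.arctan2(s['orientation'][1,0],s['orientation'][0,0])),'force in tool',s['orientation'].T@s['force'],s['joint_pos'].round(1)[5])
n="scene";p,d=cams.capture(n)
P,u,v=cloud(n,d);m=(np.hypot(P[:,0]-.482,P[:,1]-.302)<.07)&(P[:,2]>.065)&(P[:,2]<.1)
print(np.degrees(np.arctan(np.polyfit(P[m][:,1],P[m][:,0],1)[0])))
E
python3 sg.py
```

```text
[ 0.06196943  0.38010083 -1.06801182] 0.007505049453939905 [0.4783901  0.30800161 0.09793906] [-0.994  0.108  0.007] yaw 173.78684897189723 force in tool [ 3.40173189  1.79495096 -1.3767392 ] -149.1
10.820348826445976
```

The torque rose to 1.07 N·m while the panel stayed put at a slope of 10.8–11°, so it is at the pi stop (start angle about 0.17 rad, as expected). I relieve the twist and let go.

Emit:
carry_out(steps=[[[0,0.06,0],[0,0,0],2],[[0,0.06,0],[0,0,0],2],[[0,0.06,0],[0,0,0],15],[[0,0.06,0],[0,0,0],30],[[0,0.06,0],[0,0,0],50],[[0,0.06,0],[0,0,0],50],[[0,0.06,0],[0,-30,0],50],[[0,0.06,0],[0,-80,0],50],[[0,0.06,0],[0,-130,0],50],[[0,0.06,0],[0,-180,0],50],[[0,0.06,0],[0,-180,0],50]])

```text
time_s: 39.35
position: [0.4805, 0.3076, 0.2821]
orientation: [[-0.986, -0.001, -0.168], [0.168, 0.007, -0.986], [0.002, -1.0, -0.007]]
force: [-0.9, 0.1, -0.2]
finger_gap: 0.0501
```

```bash
python3 sg.py; python3 meas.py
```

```text
[-0.01597418  0.01802022  0.07373636] 0.050117571533601635 [0.48053697 0.30759116 0.2820681 ] [-0.986  0.168  0.002] yaw 170.33067719949094 force in tool [0.90418829 0.22545811 0.00716132] -145.6
10.339970532608517
top ([np.float64(0.14800531177974852), np.float64(0.15349370014533384)], np.float64(0.01829462788528441))
1 0.14801 196
-1 0.15338 187
rim tilt 0.01819338425201452
scene ([np.float64(0.14694467670815892), np.float64(0.15252063419491194)], np.float64(0.018586524955843398))
1 0.14691 133
-1 0.15254 58
rim tilt 0.018796882195069125
39.8 [0.47943481 0.30709855 0.27737677]
```

View pics/scene12.png

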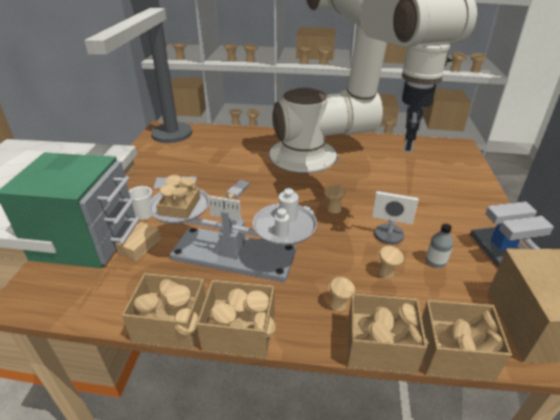

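```bash
python3 - <<'E'
from h import *
p,d=cams.capture("top");cv2.imwrite("pics/t19.png",p)
P,u,v=cloud("top",d);r=np.hypot(P[:,0]-.475,P[:,1]-.046);s=(r<.04)&(P[:,2]>.05);print(s.sum(),np.median(P[s],axis=0),P[s,2].max())
from station import workorder
print(workorder.close_job())
E
```

```text
199 [0.47501411 0.04405238 0.05926968] 0.0802363047144888
the job is handed in; nothing more can be done
None
```

I handed the job in at about 40 s. The beam is not fully level: it sits about 1.03–1.06° with the load pan low, just inside the stated 1.1°.

- **Weights:** weight_small and weight_big stand upright in the load pan. weight_mid stands on the bench, in the spot where weight_small started; its height read correctly in the last picture.
- **Choice of pair:** This was close to a tie. The tray measured about 450 g, almost midway between two pairs. I tried small + mid first and measured −0.018 to −0.019 rad (load pan high). Small + big measured about +0.018 rad, so I kept that. The two readings are nearly within the measurement error of each other, so I can't be certain small + big is the intended pair.
- **Setting down:** I lowered weight_big slightly too far at first. It pressed the pan a few millimetres past balance, so I raised it before letting go. weight_mid met the bench at about 15 N when I set it aside.
- **Sign:** I turned it counter-clockwise until it met its half-turn stop, and its disc face now shows to the far side. After release the panel reads 10.3°, against 10.8–11.0° at the stop, so it is within about 0.7° of square.
- **Sideways force on the sign:** My first grip on the panel was off-centre and pushed it sideways with about 34 N. I re-centred before turning it.
- **Final state:** The gripper is open and clear of everything. The tray is still in its pan. The bystanders look undisturbed in the last picture I viewed, though I did not measure their positions.

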